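# Mark a batch of hexagonal sample holders in the treadle press

### The job

Two or three hexagonal aluminium bars lie loose on the bench. Turn each so that its grooved face is up, lay each flat in a nest of its own across the deck of the little marking press, still groove up, and let go; then press the pedal at the side of the press right down to its stop and hold it there for about a second, so that the beam swings over and marks the whole batch at once. Then let the pedal come back up and lay all the bars down flat in the low grey tray; leave the timer, bottle, tape and marker where they are.

Things in the scene. Friction and masses are not known exactly. Their poses are not given: they have to be found in the camera images.
- bar_a: hexagonal aluminium bar, 32 mm across flats, 37 across corners, 60 long, 0.1 to 0.19 kg. One face has a groove 8 mm wide, 3 deep along its whole length (notched in the ends). Origin at its centre, 16 mm above what it lies flat on. x axis along the bar; z axis out of the grooved face (z up = groove up). Flat ends 60 mm apart, good to grip. Starts on the bench on another flat. May be absent.
- bar_b: hexagonal aluminium bar, 32 mm across flats, 37 across corners, 60 long, 0.1 to 0.19 kg. One face has a groove 8 mm wide, 3 deep along its whole length (notched in the ends). Origin at its centre, 16 mm above what it lies flat on. x axis along the bar; z axis out of the grooved face (z up = groove up). Flat ends 60 mm apart, good to grip. Starts on the bench on another flat. May be absent.
- bar_c: hexagonal aluminium bar, 32 mm across flats, 37 across corners, 60 long, 0.1 to 0.19 kg. One face has a groove 8 mm wide, 3 deep along its whole length (notched in the ends). Origin at its centre, 16 mm above what it lies flat on. x axis along the bar; z axis out of the grooved face (z up = groove up). Flat ends 60 mm apart, good to grip. Starts on the bench on another flat. May be absent.
- press: fixed press; grey base 8 mm thick, steel deck 50 mm (x) by 160 (y), top 14 mm up. Origin on the bench under the deck's middle; x to its rear (away from the robot), y left, z up. Nests at y = -50, 0, +50 mm. Posts 64 mm high at x = 130 mm carry a beam that rests upright, to 190 mm high, behind x = 117 mm, and swings over the deck just over the bars as the pedal goes down. Pedal at y = 116 to 174 mm.
- nest_0 (a point): centre of the floor of one press nest, 14 mm above the bench. The bar lies in it along the press's x, its centre 16 mm above this point. Floor 30 mm wide between ridges 6 mm high; the deck is 50 mm long along x and open at both ends, so a centred bar sticks out 5 mm each end and can be held there.
- nest_1 (a point): centre of the floor of one press nest, 14 mm above the bench. The bar lies in it along the press's x, its centre 16 mm above this point. Floor 30 mm wide between ridges 6 mm high; the deck is 50 mm long along x and open at both ends, so a centred bar sticks out 5 mm each end and can be held there.
- nest_2 (a point): centre of the floor of one press nest, 14 mm above the bench. The bar lies in it along the press's x, its centre 16 mm above this point. Floor 30 mm wide between ridges 6 mm high; the deck is 50 mm long along x and open at both ends, so a centred bar sticks out 5 mm each end and can be held there.
- pedal (a joint): sprung pedal: 0 at rest (up), 0.35 rad down on its stop. Hinge along the press's y at press x = 60 mm, 36 mm above the bench; plate 58 mm wide, reaching 110 mm from the hinge to the front (press -x), sloping up 0.35 rad at rest, level at the stop. Pushing down on the pad takes about 6 N to start, about 10 N at the stop; it springs back and turns the beam 5 times as far.
- pedal_pad (a point): middle of the 50 mm square rubber pad on top of the pedal near its free end, 85 mm from the hinge: the place to push. About 71 mm above the bench at rest, 42 mm at the stop, moving 7 mm towards the front meanwhile.
- tray: low grey tray fixed to the bench, 112 mm (its x) by 182 mm (its y) outside, walls and floor 4 mm thick, walls 14 mm high. Origin on the bench under its centre. A bar lying flat in it has its centre 20 mm above the bench; three bars fit side by side along its x at y = -52, 0, +52 mm.
- timer: bench timer, 66 mm square, 22 mm high; bystander, leave it alone. Origin under its centre.
- sample_bottle: white sample bottle with a screw cap, 53 mm wide, 118 mm high; bystander, leave it alone. Origin under its centre.
- lab_tape: roll of tape lying flat, 104 mm wide, 25 mm high; bystander, leave it alone. Origin under its centre.
- marker: marker pen lying on the bench near its front edge, 137 mm long (along its y), 13 mm thick; bystander, leave it alone.
Not all that is in view belongs to the job. Leave any brown or turquoise look-alike of the bar_c alone.

How it is judged (in metres and radians):
On the way, in this order (a step that is already met when the one before it is completed fails the run):
1. every bar lies flat in a nest, groove up, with the pedal up and the fingers off the bars (x of bar_a in the frame of press between -0.014 and 0.014 m and y of bar_a in the frame of press between -0.066 and 0.066 m and z of bar_a in the frame of press between 0.026 and 0.034 m and angle between each of bar_a, bar_b, bar_c's own z axis and vertical below 0.15 rad and angle between the x axis of each of bar_a, bar_b, bar_c and the x axis of press, either way round below 0.25 rad and x of bar_b in the frame of press between -0.014 and 0.014 m and y of bar_b in the frame of press between -0.066 and 0.066 m and z of bar_b in the frame of press between 0.026 and 0.034 m and x of bar_c in the frame of press between -0.014 and 0.014 m and y of bar_c in the frame of press between -0.066 and 0.066 m and z of bar_c in the frame of press between 0.026 and 0.034 m and value of joint pedal below 0.06 rad and contact force between the fingers and bar_a below 0.3 N and contact force between the fingers and bar_b below 0.3 N and contact force between the fingers and bar_c below 0.3 N), for 0.2 s.
2. the pedal is held at its stop with every bar in its nest, groove up (x of bar_a in the frame of press between -0.014 and 0.014 m and y of bar_a in the frame of press between -0.066 and 0.066 m and z of bar_a in the frame of press between 0.026 and 0.034 m and angle between each of bar_a, bar_b, bar_c's own z axis and vertical below 0.15 rad and angle between the x axis of each of bar_a, bar_b, bar_c and the x axis of press, either way round below 0.25 rad and x of bar_b in the frame of press between -0.014 and 0.014 m and y of bar_b in the frame of press between -0.066 and 0.066 m and z of bar_b in the frame of press between 0.026 and 0.034 m and x of bar_c in the frame of press between -0.014 and 0.014 m and y of bar_c in the frame of press between -0.066 and 0.066 m and z of bar_c in the frame of press between 0.026 and 0.034 m and value of joint pedal above 0.325 rad), for 0.6 s.
At the end, for the whole second after the job is handed in: Every bar lies flat (any face) and at rest inside the tray walls, centre 12 to 26 mm above the bench; pedal under 0.05 rad. Nest tolerances before: 14 mm along the press's x, 4 mm in height, groove 0.15 rad from up, bar 0.25 rad from the press's x; pedal beyond 0.325 rad (x of bar_a in the frame of tray between -0.052 and 0.052 m and y of bar_a in the frame of tray between -0.087 and 0.087 m and z of bar_a in the frame of tray between 0.012 and 0.026 m and linear speed of each of bar_a, bar_b, bar_c below 0.02 m/s and x of bar_b in the frame of tray between -0.052 and 0.052 m and y of bar_b in the frame of tray between -0.087 and 0.087 m and z of bar_b in the frame of tray between 0.012 and 0.026 m and x of bar_c in the frame of tray between -0.052 and 0.052 m and y of bar_c in the frame of tray between -0.087 and 0.087 m and z of bar_c in the frame of tray between 0.012 and 0.026 m and value of joint pedal below 0.05 rad); the robot touches nothing.
It fails at once if the timer is shifted by more than 3 cm (distance of timer from where it was at the start of the episode above 0.03 m).
It fails at once if the sample bottle is shifted by more than 3 cm (distance of sample_bottle from where it was at the start of the episode above 0.03 m).
It fails at once if the lab tape is shifted by more than 3 cm (distance of lab_tape from where it was at the start of the episode above 0.03 m).
It fails at once if the marker is shifted by more than 3 cm (distance of marker from where it was at the start of the episode above 0.03 m).
Of bar_a, bar_b, bar_c only 2 to 3 are there at a start; the rules pass over those that are not, and their reading is None.
At some moment in a run one of bar_a, bar_b, bar_c may be knocked a few centimetres aside while the robot is not near it.
It also fails if it takes over 210 s, if anything falls off the work surface, if the arm or the gripper's body presses on something with over 40 N, if the wrist force passes 120 N, or if a joint passes its speed limit or range.

### The arm

A 6-joint arm with a two-finger parallel gripper is mounted at the origin on a cart in front of the work surface, level with it; the furniture and walls round the work are solid. World frame = base frame: x ahead of the robot, y to its left, z up, the work surface at z = 0. Lengths are in m, angles in degrees, forces in N, time in s.
With the tool pointing down it reaches from about 0.3 to 0.75 m from the base axis. Payload 8.5 kg.
Tool frame: the origin (TCP) lies on the centre line of the jaws, within the pads' length; the fingertips stand 25 mm ahead of it and the grasp point (between the pads) lies 6 mm ahead of it; z points along the fingers, y is the line along which they close (so a half turn about z gives the same grasp; the last joint's range is limited). The gripper opens to 85 mm and grips with 20 to 120 N. Pads are 22 mm wide; open, the fingers measure 114 mm over their backs; the gripper's body (76 mm by 85 mm) begins 54 mm behind the grasp point. The pads swing forward as they close: fully open they stand 13 mm farther back than shut.
Start: joints at [59.169, 21.807, 74.336, -0, 83.858, -12.336], TCP at [0.174, 0.522, 0.256] pointing down, gripper open.
Joint ranges: [-178.18, 178.18], [-50.72, 133.34], [12.68, 142.11], [-81.47, 261.47], [9.98, 163.14], [-165.26, 165.26]. Speed limits (degrees/s): [136.94, 136.94, 180, 180, 180, 180].

### API

Orientations are given as a 3x3 rotation matrix whose columns are the frame's x, y, z axes.
In Python, from rig import telemetry, optics, env gives the robot as it stands.
- The arm moves only by the tool send_rows, never from a script. Its argument "deltas" is a list that holds one entry, the list of rows, each a list of 7 numbers: the shift along the tool's x, y, z in m, then the turn, a rotation vector about the tool's x, y, z in rad, then the opening, from -1 (shut) to 1 (fully open), so that 0 is half open. In form: [[[x, y, z, ax, ay, az, grip], ...]]. A call has 1 to 12 rows; each row shifts and turns the commanded pose from where the row before left it, along the tool's axes as they then stand; what a row does not reach is not made up. A row lasts 1/8 s, in which the tool goes at most 62.5 mm and 10.7 degrees, less where a joint would pass 70% of its speed; a pose out of reach is approached as far as the arm can. A call is refused whole if a number of a shift passes 0.0625 or a number of a turn 0.188, either way. A call with a gripper value outside its range is refused whole. The fingers move at their own pace and stop on an object; "squeeze" is the grip in N (left out, the last holds). Time passes only in rows, so rows that do not move let the fingers close. It gives the time, the measured TCP pose, the force, the opening and the grip force at its end, in the units of the state.
- telemetry.observe(): the state, without advancing time (a new reading comes with each control period).
- optics.get_image(name): name is "scene" or "top" or "wrist"; returns a dict with "image" (420x560x3 uint8, red, green, blue), "range_z" (420x560 float32, m along the optical axis (not along the pixel's ray), 0 where there is no reading), "K" (3x3 intrinsics, pixels), "rvec" (rotation vector, rad) and "tvec" (3), from world to camera coordinates, as OpenCV has them; the wrist camera has in their place "hand_eye" (4x4, takes a point from camera to tool coordinates, whose origin is the TCP and whose axes are the flange's). Camera axes: x right, y down, z forward; pixel columns grow to the right and rows downward; lengths in m; the calibration is good to about 2 mm. The wrist camera is an equidistant fisheye: a pixel r from the principal point sees the ray r / f radians off the axis. A picture is of the moment at which its call begins: read the wrist's pose just before it.
- env.close_job(): hands the job in; it is judged then, once.
The state is a dict: "time_s": time; "q": joint angles; "qvel": joint speeds; "joint_efforts": joint torques, N m; "position": TCP position; "tool_rot": TCP orientation; "ft_force": force on the tool from outside, world axes, zero at the start; "wrist_torque": the same for the moment, N m; "grip_width": finger opening in m; "gripper_force": force on a finger pad.
Only numpy, scipy, OpenCV 4.12 (cv2) and the standard library are available. Lean on these libraries where they do the work, as an engineer would, in place of code of your own. Each camera call takes 0.05 s, during which the arm holds its last target. There are 200 camera calls.

## Working session

There is one attempt and no reset: what is moved stays moved. The work goes in short steps, Python scripts to look and compute and a tool call to move; the robot and the scene stay as the last step left them, time stands still between calls to the robot, and variables do not carry over. Pictures are saved under pics/ and viewed, at most 14 in all, crops included, and the job is handed in when it is done.

Besides the shell and the picture viewer there is one more tool, called after "Emit:" as a command line: name --argument value ..., lists and objects as JSON in quotes. send_rows: Moves the arm, as the interface text tells. Its arguments: {"type":"object","properties":{"deltas":{"type":"array"},"squeeze":{"type":"number"}},"required":["deltas"]}

```bash
ls; mkdir -p pics
cat > h.py <<'E'
import numpy as np, cv2
from rig import telemetry, optics, env
def cam(n):
    d=optics.get_image(n); return d
def save(d,name,crop=None,s=1):
    im=d["image"][:,:,::-1]
    if crop: x0,y0,x1,y1=crop; im=im[y0:y1,x0:x1]
    if s!=1: im=cv2.resize(im,None,fx=s,fy=s,interpolation=cv2.INTER_CUBIC)
    cv2.imwrite("pics/"+name,im)
def world(d):
    "HxWx3 world points for scene/top"
    K=d["K"];R=cv2.Rodrigues(np.array(d["rvec"],float))[0];t=np.array(d["tvec"],float).ravel()
    z=d["range_z"];v,u=np.mgrid[:z.shape[0],:z.shape[1]]
    P=np.stack([(u-K[0,2])/K[0,0]*z,(v-K[1,2])/K[1,1]*z,z],-1)
    return (P-t)@R
E
python3 - <<'E'
from h import *
s=telemetry.observe(); print({k:np.round(v,3).tolist() for k,v in s.items()})
for n in("scene","top"):
    d=cam(n); save(d,n+"0.png",None,1.4); np.savez(n+"0.npz",**d)
    print(n,d["K"].tolist(),np.ravel(d["rvec"]),np.ravel(d["tvec"]))
E
```

```text
pics
{'time_s': 0.0, 'q': [59.169, 21.842, 74.386, 0.0, 83.861, -12.336], 'qvel': [0.014, -0.055, -0.095, 0.156, 0.03, -0.102], 'joint_efforts': [0.001, -44.846, -23.128, -0.0, 0.005, -0.0], 'position': [0.174, 0.521, 0.256], 'tool_rot': [[-0.948, 0.317, -0.001], [0.317, 0.948, -0.001], [0.0, -0.002, -1.0]], 'ft_force': [1.229, -0.307, 0.246], 'wrist_torque': [-0.005, 0.022, -0.028], 'gripper_force': 0.0, 'grip_width': 0.086}
scene [[424.88379749281467, 0.0, 279.37750747644895], [0.0, 424.88379749281467, 205.51577358642018], [0.0, 0.0, 1.0]] [ 1.87978242 -1.0823612   0.59726756] [-0.22427056  0.28400447  0.95387213]
top [[393.5797386115701, 0.0, 282.50647739884624], [0.0, 393.5797386115701, 205.8161237532214], [0.0, 0.0, 1.0]] [ 2.1468631  -2.19903103  0.08223569] [0.06056682 0.54352068 1.0518377 ]
```

View pics/top0.png

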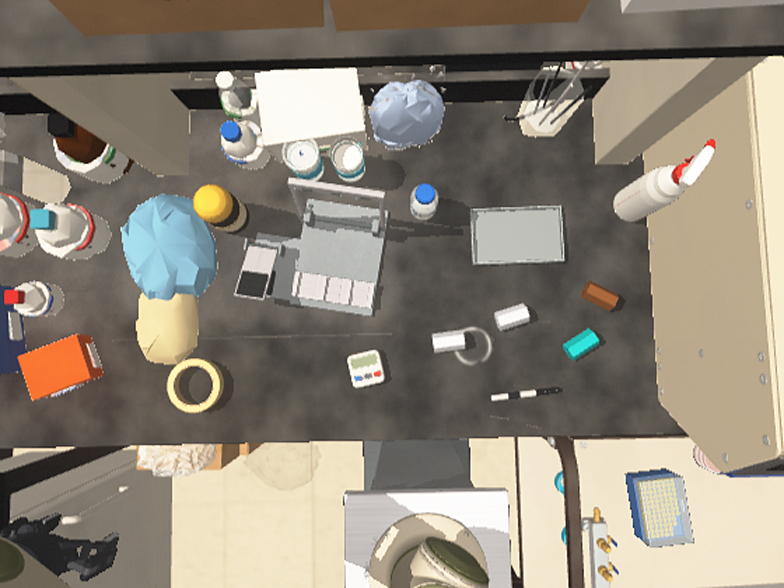

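View pics/scene0.png

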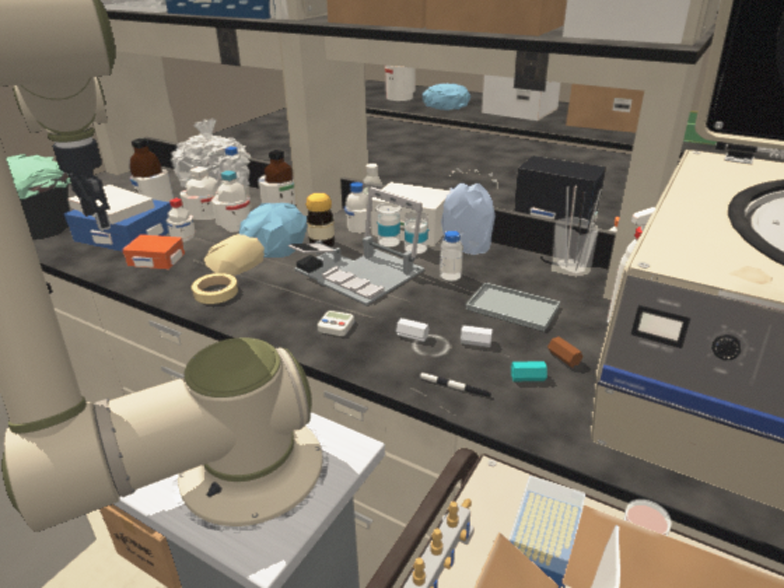

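The top view shows two aluminium bars at about (448,342) and (512,317) in the 1.4x picture. The press deck is at (337,290), the pedal pad at (252,284) and the tray at (517,235). The brown and turquoise bars are decoys. Next I measure positions.

Run:
```python
from h import *
d=dict(np.load("top0.npz")); W=world(d)
def at(u,v): 
    return np.round(W[int(v/1.4),int(u/1.4)],3)
for n,p in dict(bar1=(448,342),bar2=(512,317),trayc=(517,235),tl=(473,210),tr=(562,210),bl=(475,262),br=(563,260),deckL=(296,286),deckR=(375,300),pad=(252,284),pad_t=(262,255),bench=(420,400),bottle=(424,193),timer=(366,368),turq=(581,344)).items(): print(n,at(*p))
H=W[...,2]
for n,(u,v) in dict(bar1=(448,342),bar2=(512,317)).items():
    u=int(u/1.4);v=int(v/1.4); c=np.zeros(H.shape,bool); c[v-25:v+25,u-28:u+28]=1
    m=c&(H>.027)&(H<.05)
    k,l=cv2.connectedComponents(m.astype(np.uint8)); m=l==l[v,u]
    P=W[m]; r=cv2.minAreaRect(P[:,:2].astype(np.float32)*1000); print(n,m.sum(),np.round(P.mean(0),4),P[:,2].max(),r)
m=(H>.004)&(H<.06)
# press base & tray rects
for n,(u,v),b in [("tray",(517,235),(40,28))]:
    u=int(u/1.4);v=int(v/1.4); c=np.zeros(H.shape,bool); c[v-b[1]:v+b[1],u-b[0]:u+b[0]]=1
    P=W[c&(H>.0075)&(H<.03)]; print(n,len(P),cv2.minAreaRect(P[:,:2].astype(np.float32)*1000))
save(d,"press.png",(160,120,290,235),6); 
save(d,"bars.png",(295,205,395,280),8)
```

```text
bar1 [ 0.439 -0.051  0.032]
bar2 [ 0.484 -0.173  0.034]
trayc [ 0.65  -0.197  0.003]
tl [ 0.699 -0.108  0.01 ]
tr [ 0.696 -0.289  0.001]
bl [ 0.594 -0.11   0.015]
br [ 0.596 -0.284  0.011]
deckL [0.555 0.244 0.017]
deckR [0.525 0.091 0.001]
pad [0.557 0.316 0.07 ]
pad_t [0.614 0.304 0.044]
bench [ 0.328  0.005 -0.001]
bottle [ 0.71  -0.007  0.118]
timer [0.394 0.109 0.019]
turq [ 0.43  -0.305  0.03 ]
bar1 182 [ 0.4414 -0.0522  0.0305] 0.035772501733677756 ((441.4361572265625, -51.69522476196289), (23.811508178710938, 59.49259948730469), 8.059857368469238)
bar2 175 [ 0.4856 -0.1765  0.0306] 0.0362773743482158 ((485.53515625, -176.82839965820312), (24.672264099121094, 60.09956359863281), 17.086925506591797)
tray 360 ((648.0631713867188, -195.36770629882812), (112.9744644165039, 182.667724609375), 0.510822057723999)
```

View pics/press.png

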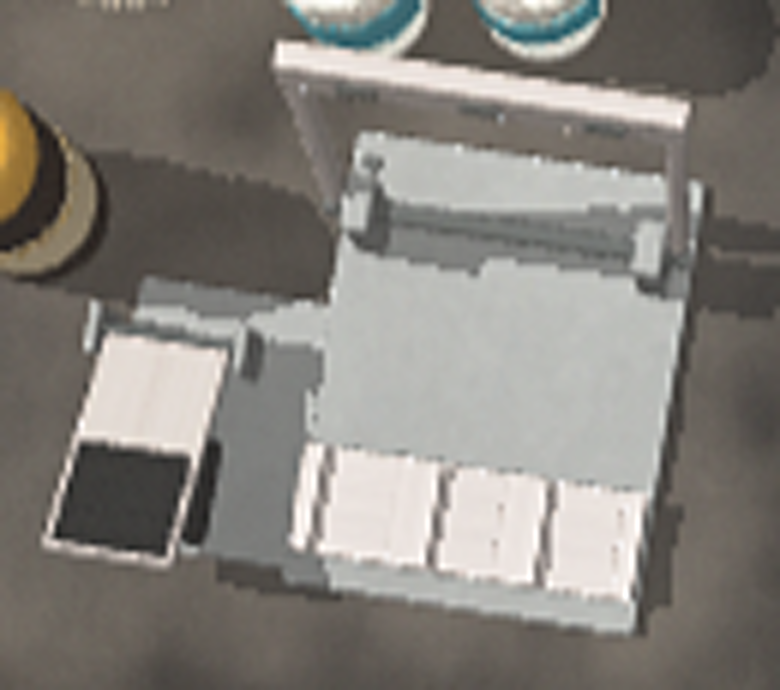

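View pics/bars.png

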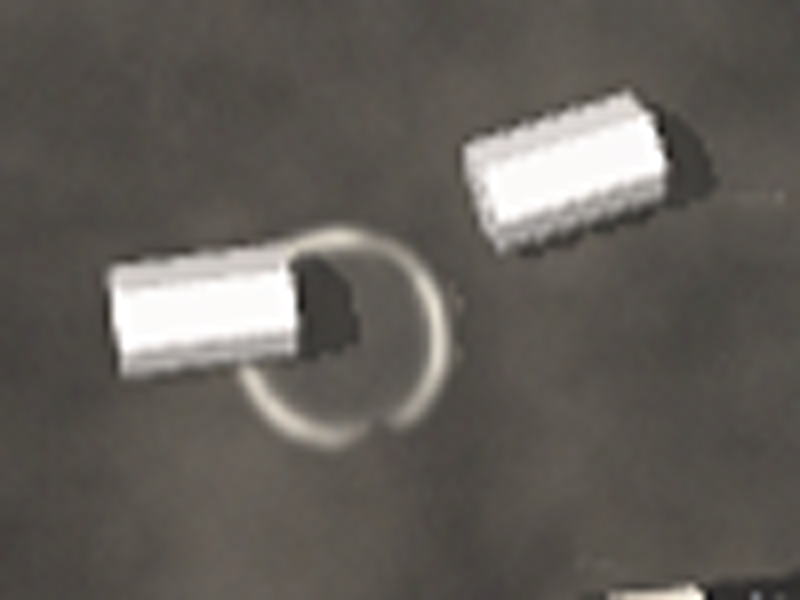

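```bash
cat >> h.py <<'E'
from scipy.linalg import expm, logm
from scipy.spatial.transform import Rotation as Ro
def down(yd, tilt=0):
    "tool pointing down, y axis along azimuth yd (deg); then tilt about tool y (deg)"
    a=np.radians(yd); y=np.array([np.cos(a),np.sin(a),0]); z=np.array([0,0,-1.]); x=np.cross(y,z)
    return np.stack([x,y,z],1)@Ro.from_euler('y',tilt,degrees=True).as_matrix()
def T(p,R): M=np.eye(4);M[:3,:3]=R;M[:3,3]=p;return M
def rows(target,n=None,start=None,screw=False):
    "constant rows taking start (default measured) to target"
    if start is None:
        s=telemetry.observe(); start=T(s["position"],np.array(s["tool_rot"]))
    D=np.linalg.inv(start)@target
    ang=np.linalg.norm(Ro.from_matrix(D[:3,:3]).as_rotvec()); d=np.linalg.norm(D[:3,3])
    if n is None: n=int(np.ceil(max(ang/.18,d/.055,1)))
    S=expm(np.real(logm(D))/n)
    print("n",n,"row",np.round(np.r_[S[:3,3],Ro.from_matrix(S[:3,:3]).as_rotvec()],4).tolist())
def fold(K,D=None):
    pass
E
python3 - <<'E'
from h import *
d=cam("wrist"); print(np.round(d["hand_eye"],3).tolist(), d["K"].tolist()); 
rows(T([.43,-.11,.25],down(102)),12)
# press corners
t=dict(np.load("top0.npz")); K=t["K"];R=cv2.Rodrigues(t["rvec"])[0];tv=t["tvec"].ravel()
def onz(u,v,z):
    r=R.T@np.array([(u-K[0,2])/K[0,0],(v-K[1,2])/K[1,1],1]); c=-R.T@tv; return c+r*(z-c[2])/r[2]
c=[onz(160+u/6,120+v/6,z) for u,v,z in [(312,446,.018),(650,490,.018),(632,600,.018),(293,548,.018)]]
c=np.array(c); print(np.round(c,4)); print("centre",c.mean(0)); 
for a,b in((0,1),(3,2),(0,3),(1,2)): e=c[a]-c[b];print(np.linalg.norm(e),np.degrees(np.arctan2(e[1],e[0])))
s=dict(np.load("scene0.npz"));print("scenecam",-cv2.Rodrigues(s["rvec"])[0].T@s["tvec"].ravel())
W=world(t); pad=W[193:211,170:192]; print("pad z grid",np.round(pad[::4,::5,2],3))
E
```

```text
[[-0.0, -0.957, -0.289, 0.073], [1.0, -0.0, -0.0, -0.0], [0.0, -0.289, 0.957, -0.117], [0.0, 0.0, 0.0, 1.0]] [[325.19226210127806, 0.0, 278.16604787461995], [0.0, 325.19226210127806, 214.58392522219748], [0.0, 0.0, 1.0]]
n 12 row [-0.0257, -0.0514, 0.0005, -0.0001, -0.0, -0.0444]
[[0.5818 0.2412 0.018 ]
 [0.5577 0.0862 0.018 ]
 [0.5075 0.0955 0.018 ]
 [0.535  0.2504 0.018 ]]
centre [0.54550282 0.16833585 0.018     ]
0.15686999060325246 81.14852919677253
0.1572922113670535 79.90495492848326
0.04767931403510382 -11.011420896361372
0.05107862885168738 -10.435343508345996
scenecam [-0.46033031 -0.54358195  0.7303715 ]
pad z grid [[ 0.001  0.062  0.059  0.054  0.054]
 [-0.001  0.064  0.063  0.062  0.061]
 [ 0.067  0.071  0.065  0.068  0.066]
 [ 0.071  0.073  0.068  0.071  0.064]
 [ 0.081  0.076  0.076  0.077  0.019]]
```

Emit:
send_rows --deltas '[[[-0.0257,-0.0514,0.0005,0,0,-0.0444,1],[-0.0257,-0.0514,0.0005,0,0,-0.0444,1],[-0.0257,-0.0514,0.0005,0,0,-0.0444,1],[-0.0257,-0.0514,0.0005,0,0,-0.0444,1],[-0.0257,-0.0514,0.0005,0,0,-0.0444,1],[-0.0257,-0.0514,0.0005,0,0,-0.0444,1],[-0.0257,-0.0514,0.0005,0,0,-0.0444,1],[-0.0257,-0.0514,0.0005,0,0,-0.0444,1],[-0.0257,-0.0514,0.0005,0,0,-0.0444,1],[-0.0257,-0.0514,0.0005,0,0,-0.0444,1],[-0.0257,-0.0514,0.0005,0,0,-0.0444,1],[-0.0257,-0.0514,0.0005,0,0,-0.0444,1]]]'

```text
time_s: 1.65
position: [0.4311, -0.112, 0.2502]
tool_rot: [[-0.978, -0.209, 0.0], [-0.209, 0.978, 0.0], [-0.0, 0.0, -1.0]]
ft_force: [-0.2, 1.3, 0.2]
grip_width: 0.085
gripper_force: 0.0
```

Run:
```python
from h import *
s=telemetry.observe(); print(np.round(s["q"],1))
rows(T([.46,.03,.10],down(0,-45)))
rows(T([.46,-.24,.10],down(180,-45)))
```

```text
[ -29.9   11.6   90.4    0.    78.  -131.9]
n 11 row [0.0096, 0.0172, 0.0092, 0.0632, -0.0511, 0.1526]
n 9 row [0.0137, -0.0161, 0.0117, -0.0591, -0.0731, -0.1428]
```

Emit:
send_rows --deltas '[[[0.0096,0.0172,0.0092,0.0632,-0.0511,0.1526,1],[0.0096,0.0172,0.0092,0.0632,-0.0511,0.1526,1],[0.0096,0.0172,0.0092,0.0632,-0.0511,0.1526,1],[0.0096,0.0172,0.0092,0.0632,-0.0511,0.1526,1],[0.0096,0.0172,0.0092,0.0632,-0.0511,0.1526,1],[0.0096,0.0172,0.0092,0.0632,-0.0511,0.1526,1],[0.0096,0.0172,0.0092,0.0632,-0.0511,0.1526,1],[0.0096,0.0172,0.0092,0.0632,-0.0511,0.1526,1],[0.0096,0.0172,0.0092,0.0632,-0.0511,0.1526,1],[0.0096,0.0172,0.0092,0.0632,-0.0511,0.1526,1],[0.0096,0.0172,0.0092,0.0632,-0.0511,0.1526,1],[0,0,0,0,0,0,1]]]'

```text
time_s: 3.15
position: [0.4437, 0.0266, 0.1118]
tool_rot: [[-0.163, 0.986, 0.042], [0.732, 0.15, -0.665], [-0.662, -0.077, -0.746]]
ft_force: [-1.6, -0.4, 0.5]
grip_width: 0.0858
gripper_force: 0.0
```

Run:
```python
from h import *
s=telemetry.observe(); print(np.round(s["q"],1),np.round(s["position"],3))
d=cam("wrist"); np.savez("w1.npz",pos=s["position"],rot=s["tool_rot"],**d); save(d,"w1.png",None,1.4)
```

```text
[  8.2  29.6 102.7 -48.5  62.5  27. ] [0.444 0.027 0.112]
```

View pics/w1.png

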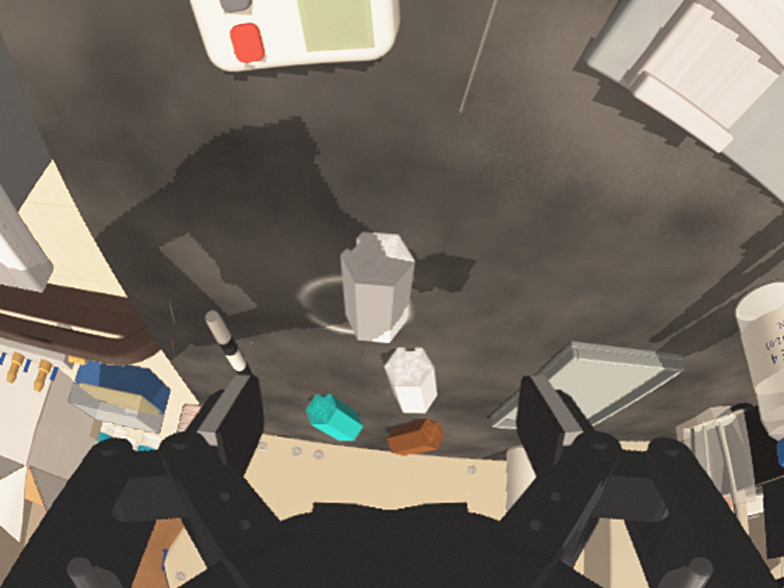

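The wrist view, which is rotated by 180°, shows bar 1's near end at (378,255) and bar 2's at (410,365). I enlarge both and turn them upright.

Run:
```python
from h import *
d=dict(np.load("w1.npz")); im=d["image"][:,:,::-1]
def c(x0,y0,x1,y1): return cv2.resize(np.ascontiguousarray(im[y0:y1,x0:x1][::-1,::-1]),(400,480),interpolation=cv2.INTER_CUBIC)
a=c(235,155,305,245);b=c(262,238,325,300)
lut=(np.clip(np.arange(256)/255.,0,1)**1.6*255).astype(np.uint8)
cv2.imwrite("pics/ends.png",np.hstack([lut[a],lut[b]]))
```

```text
(no output)
```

View pics/ends.png

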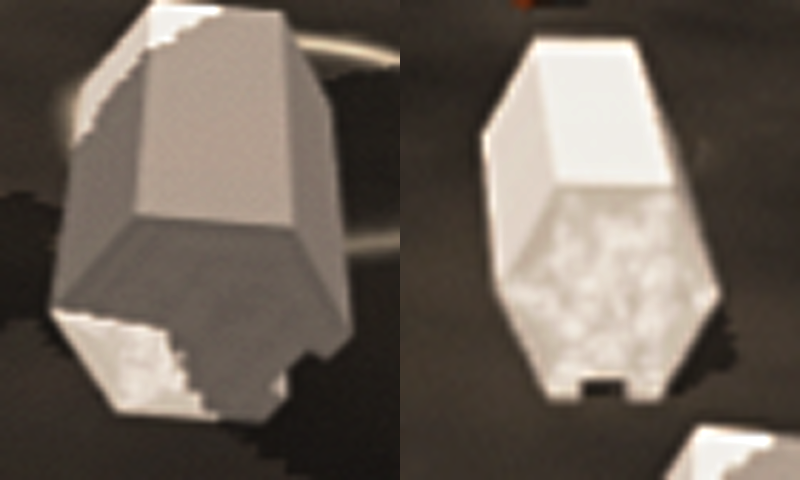

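Bar 1's groove is on the lower face nearest the robot, so it needs +120° about the bar axis. Bar 2's groove is underneath, so it needs 180°. Next I find the finger tips in the tool frame and refine the press pose from this picture.

```bash
cat >> h.py <<'E'
def wtool(d):
    "wrist camera: HxWx3 points in tool frame"
    K=d["K"];z=d["range_z"];v,u=np.mgrid[:z.shape[0],:z.shape[1]]
    a=(u-K[0,2])/K[0,0];b=(v-K[1,2])/K[1,1];th=np.hypot(a,b);th=np.maximum(th,1e-9)
    s=np.tan(th)/th
    P=np.stack([a*s*z,b*s*z,z],-1); H=d["hand_eye"]
    return P@H[:3,:3].T+H[:3,3]
def wworld(d,s): return wtool(d)@np.array(s["tool_rot"]).T+np.array(s["position"])
E
python3 - <<'E'
from h import *
d=dict(np.load("w1.npz")); P=wtool(d)
n=(d["range_z"]>0)&(np.abs(P[...,0])<.03)&(np.abs(P[...,1])<.07)&(np.abs(P[...,1])>.03)&(P[...,2]>-.02)&(P[...,2]<.04)
Q=P[n]; print(len(Q)); 
for sgn in(1,-1):
    q=Q[Q[:,1]*sgn>0]; print(q.min(0),q.max(0))
    t=q[q[:,2]>q[:,2].max()-.004]; print("tip",t.min(0),t.max(0))
W=P@d["rot"].T+d["pos"]
for u,v in[(378,260),(376,290),(410,365),(412,400)]: print(np.round(W[int(v/1.4),int(u/1.4)],3))
H=W[...,2]
for n,(u,v) in dict(bar1=(376,290),bar2=(412,385)).items():
    u=int(u/1.4);v=int(v/1.4); c=np.zeros(H.shape,bool); c[v-50:v+50,u-40:u+40]=1
    m=c&(np.abs(H-.032)<.002); k,l=cv2.connectedComponents(m.astype(np.uint8)); m=l==l[v,u]
    r=cv2.minAreaRect(W[m][:,:2].astype(np.float32)*1000); print(n,m.sum(),r)
E
```

```text
3843
[-0.01166528  0.04257929 -0.019997  ] [0.01208255 0.05765521 0.01353977]
tip [-0.01014541  0.04293764  0.00961524] [0.01048418 0.0466443  0.01353977]
[-0.01136354 -0.05618018 -0.01995272] [ 0.01212004 -0.04137623  0.01328425]
tip [-0.00988055 -0.04653026  0.00930214] [ 0.01077062 -0.0415735   0.01328425]
[ 0.439 -0.022  0.016]
[ 0.439 -0.026  0.032]
[ 0.478 -0.148  0.014]
[ 0.486 -0.174  0.032]
bar1 1110 ((441.718994140625, -51.56031036376953), (20.235824584960938, 61.954959869384766), 6.082366466522217)
bar2 327 ((485.61376953125, -175.50306701660156), (19.549558639526367, 61.62514114379883), 15.989068031311035)
```

```bash
cat >> h.py <<'E'
def grasp(c,az,tilt,o,back=0):
    R=down(az,tilt); return T(np.array(c)-R[:,2]*(o+back),R)
E
python3 - <<'E'
from h import *
c=[.4416,-.0517,.016]
g0=grasp(c,97,-30,.012,.07); rows(g0,11); rows(grasp(c,97,-30,.012),2,g0)
E
```

```text
n 11 row [-0.0001, -0.0088, 0.0037, -0.0865, 0.0091, -0.1104]
n 2 row [-0.0, 0.0, 0.035, 0.0, -0.0, -0.0]
```

Emit:
send_rows --deltas '[[[-0.0001,-0.0088,0.0037,-0.0865,0.0091,-0.1104,1],[-0.0001,-0.0088,0.0037,-0.0865,0.0091,-0.1104,1],[-0.0001,-0.0088,0.0037,-0.0865,0.0091,-0.1104,1],[-0.0001,-0.0088,0.0037,-0.0865,0.0091,-0.1104,1],[-0.0001,-0.0088,0.0037,-0.0865,0.0091,-0.1104,1],[-0.0001,-0.0088,0.0037,-0.0865,0.0091,-0.1104,1],[-0.0001,-0.0088,0.0037,-0.0865,0.0091,-0.1104,1],[-0.0001,-0.0088,0.0037,-0.0865,0.0091,-0.1104,1],[-0.0001,-0.0088,0.0037,-0.0865,0.0091,-0.1104,1],[-0.0001,-0.0088,0.0037,-0.0865,0.0091,-0.1104,1],[-0.0001,-0.0088,0.0037,-0.0865,0.0091,-0.1104,1],[0,0,0,0,0,0,1]]]'

```text
time_s: 4.7
position: [0.4041, 0.0143, 0.0969]
tool_rot: [[-0.872, 0.175, 0.458], [0.077, 0.971, -0.225], [-0.484, -0.161, -0.86]]
ft_force: [-0.1, 0.4, -0.1]
grip_width: 0.0852
gripper_force: 0.0
```

Run:
```python
from h import *
s=telemetry.observe(); print(np.round(s["q"],1),np.round(s["position"],3))
d=cam("wrist"); np.savez("w2.npz",pos=s["position"],rot=s["tool_rot"],**d); save(d,"w2.png",None,1.0)
W=wworld(d,s); H=W[...,2]
m=(np.abs(H-.032)<.002)&(np.abs(W[...,0]-.44)<.05)&(np.abs(W[...,1]+.05)<.06)
k,l,st,ce=cv2.connectedComponentsWithStats(m.astype(np.uint8)); i=1+np.argmax(st[1:,4]); m=l==i
print(m.sum(),cv2.minAreaRect(W[m][:,:2].astype(np.float32)*1000))
c=[.4416,-.0517,.016]
rows(grasp(c,97,-30,.012),2)
```

```text
[-10.1  17.5 127.  -54.7  10.  -40.2] [0.404 0.014 0.097]
1555 ((440.7678527832031, -51.68251419067383), (20.970346450805664, 60.98337936401367), 6.219707489013672)
n 2 row [0.0021, -0.0272, 0.0432, -0.144, -0.0177, -0.091]
```

Run:
```python
from h import *
c=[.4412,-.0517,.016]
g0=grasp(c,97,-10,.014,.08); rows(g0,5); rows(grasp(c,97,-10,.014),2,g0); print(g0[:3,3])
```

```text
n 5 row [-0.005, -0.0136, 0.0009, -0.0506, 0.0621, -0.046]
n 2 row [-0.0, -0.0, 0.04, 0.0, -0.0, 0.0]
[ 0.42499874 -0.05368926  0.10857193]
```

Emit:
send_rows --deltas '[[[-0.005,-0.0136,0.0009,-0.0506,0.0621,-0.046,1],[-0.005,-0.0136,0.0009,-0.0506,0.0621,-0.046,1],[-0.005,-0.0136,0.0009,-0.0506,0.0621,-0.046,1],[-0.005,-0.0136,0.0009,-0.0506,0.0621,-0.046,1],[-0.005,-0.0136,0.0009,-0.0506,0.0621,-0.046,1],[0,0,0,0,0,0,1]]]'

```text
time_s: 5.5
position: [0.4125, -0.0399, 0.1056]
tool_rot: [[-0.965, 0.001, 0.262], [-0.026, 0.995, -0.098], [-0.26, -0.101, -0.96]]
ft_force: [-1.1, -0.1, 0.1]
grip_width: 0.0856
gripper_force: 0.0
```

Run:
```python
from h import *
s=telemetry.observe(); print(np.round(s["q"],1),np.round(s["position"],3))
c=[.4412,-.0517,.016]
rows(grasp(c,97,-10,.014,.08))
rows(grasp(c,97,-10,.014),3)
rows(grasp(c,97,0,.014),3)
```

```text
[ -22.3   16.2  117.6    1.    30.  -113.8] [ 0.413 -0.04   0.106]
n 1 row [-0.0125, -0.014, 0.0018, -0.1256, 0.0838, -0.0977]
n 3 row [-0.0025, -0.0026, 0.0268, -0.0419, 0.0279, -0.0326]
n 3 row [-0.0048, -0.0025, 0.0268, -0.039, 0.086, -0.0362]
```

Emit:
send_rows --deltas '[[[-0.0125,-0.014,0.0018,-0.1256,0.0838,-0.0977,1],[0,0,0,0,0,0,1],[0,0,0.03,0,0,0,1],[0,0,0.03,0,0,0,1],[0,0,0,0,0,0,1]]]'

```text
time_s: 6.12
position: [0.4331, -0.0495, 0.0475]
tool_rot: [[-0.978, -0.124, 0.166], [-0.122, 0.992, 0.024], [-0.168, 0.004, -0.986]]
ft_force: [-0.7, -0.1, 1.1]
grip_width: 0.0856
gripper_force: 0.0
```

Run:
```python
from h import *
s=telemetry.observe(); print(np.round(s["q"],1),np.round(s["position"],4))
c=[.4412,-.0517,.016]
rows(grasp(c,97,-10,.014),1)
```

```text
[ -25.1   26.1  114.3   10.1   31.9 -130.4] [ 0.4331 -0.0495  0.0475]
n 1 row [-0.0023, -0.0033, 0.0184, 0.0038, -0.0056, 0.0016]
```

Emit:
send_rows --deltas '[[[-0.0023,-0.0033,0.0184,0.0038,-0.0056,0.0016,1],[0,0,0,0,0,0,0.4],[0,0,0,0,0,0,-1],[0,0,0,0,0,0,-1],[0,0,0,0,0,0,-1],[0,0,0,0,0,0,-1]]]' --squeeze 50

```text
time_s: 6.88
position: [0.4404, -0.0529, 0.0322]
tool_rot: [[-0.976, -0.123, 0.177], [-0.121, 0.992, 0.021], [-0.179, -0.001, -0.984]]
ft_force: [-2.6, 2.3, 8.3]
grip_width: 0.0588
gripper_force: 55.0
```

Emit:
send_rows --deltas '[[[-0.0035,0,-0.0197,0,0,0,-1],[0,0,0,0,0,0,-1],[-0.0021,0,0.0002,0,0.1496,0,-1],[-0.0021,0,0.0002,0,0.1496,0,-1],[-0.0021,0,0.0002,0,0.1496,0,-1],[-0.0021,0,0.0002,0,0.1496,0,-1],[-0.0021,0,0.0002,0,0.1496,0,-1],[-0.0021,0,0.0002,0,0.1496,0,-1],[-0.0021,0,0.0002,0,0.1496,0,-1],[0,0,0,0,0,0,-1]]]'

```text
time_s: 8.12
position: [0.4538, -0.0513, 0.044]
tool_rot: [[-0.64, -0.124, -0.758], [-0.08, 0.992, -0.094], [0.764, 0.0, -0.645]]
ft_force: [-0.5, 0.2, -0.3]
grip_width: 0.0592
gripper_force: 54.6
```

Run:
```python
from h import *
s=telemetry.observe(); R=np.array(s["tool_rot"]);print(np.round(s["q"],1),np.round(s["position"],4),"c",np.array(s["position"])+R[:,2]*.014)
d=cam("wrist"); save(d,"w3.png",None,1.2)
rows(grasp([.4412,-.0517,.016],97,50,.014),1)
```

```text
[ -13.4   48.3   78.6  -15.8  100.6 -106.6] [ 0.4538 -0.0513  0.044 ] c [ 0.44323393 -0.05258902  0.03500716]
n 1 row [-0.0141, 0.0012, 0.0142, -0.0012, 0.0059, 0.0011]
```

View pics/w3.png

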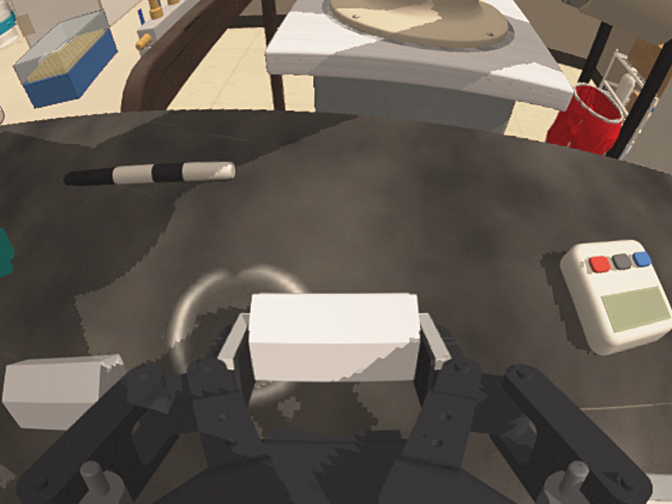

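Emit:
send_rows --deltas '[[[-0.0134,0,0.0113,0,0,0,-1],[0,0,0,0,0,0,-1],[0,0,0,0,0,0,0.6],[0,0,0,0,0,0,1],[0,0,0,0,0,0,1],[0,0,-0.05,0,0,0,1],[0.0095,0,0.0007,0,-0.1496,0,1],[0.0095,0,0.0007,0,-0.1496,0,1],[0.0095,0,0.0007,0,-0.1496,0,1],[0.0095,0,0.0007,0,-0.1496,0,1]]]'

```text
time_s: 9.43
position: [0.4603, -0.0507, 0.0819]
tool_rot: [[-0.958, -0.123, -0.259], [-0.118, 0.992, -0.034], [0.261, -0.002, -0.965]]
ft_force: [-0.3, -0.4, -0.9]
grip_width: 0.0856
gripper_force: 0.0
```

Run:
```python
from h import *
s=telemetry.observe(); print(np.round(s["q"],1),np.round(s["position"],4))
d=cam("wrist"); save(d,"w4.png",None,1.2); np.savez("w4.npz",pos=s["position"],rot=s["tool_rot"],**d)
W=wworld(d,s); H=W[...,2]
m=(np.abs(H-.032)<.003)&(np.abs(W[...,0]-.44)<.04)&(np.abs(W[...,1]+.05)<.04)
k,l,st,ce=cv2.connectedComponentsWithStats(m.astype(np.uint8)); i=1+np.argmax(st[1:,4]); m=l==i
r=cv2.minAreaRect(W[m][:,:2].astype(np.float32)*1000);print(m.sum(),H[m].mean(),r)
```

```text
[ -17.7   31.1   93.3   -6.8   69.4 -111.6] [ 0.4603 -0.0507  0.0819]
3841 0.031058051728752225 ((441.65478515625, -53.583187103271484), (22.333759307861328, 60.177005767822266), 6.407958984375)
```

View pics/w4.png

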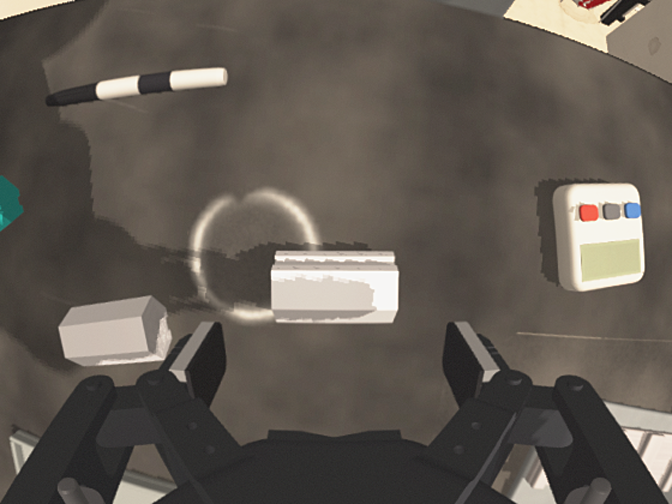

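Bar 1's groove is now on its upper near face, at (335,257) in the picture, so it needs one more turn of 60°.

Run:
```python
from h import *
c=[.4418,-.0534,.016]
g0=grasp(c,96.5,-10,.014,.05); rows(g0,3); rows(grasp(c,96.5,-10,.014),2,g0)
```

```text
n 3 row [0.009, -0.0003, 0.0023, -0.0006, -0.1448, 0.0033]
n 2 row [-0.0, -0.0, 0.025, -0.0, 0.0, 0.0]
```

Emit:
send_rows --deltas '[[[0.009,-0.0003,0.0023,-0.0006,-0.1448,0.0033,1],[0.009,-0.0003,0.0023,-0.0006,-0.1448,0.0033,1],[0.009,-0.0003,0.0023,-0.0006,-0.1448,0.0033,1],[0,0,0.02,0,0,0,1],[0,0,0.03,0,0,0,1],[0,0,0,0,0,0,0.4],[0,0,0,0,0,0,-1],[0,0,0,0,0,0,-1],[0,0,0,0,0,0,-1]]]' --squeeze 50

```text
time_s: 10.6
position: [0.4414, -0.054, 0.029]
tool_rot: [[-0.98, -0.113, 0.164], [-0.112, 0.994, 0.019], [-0.165, 0.0, -0.986]]
ft_force: [0.3, -0.4, -1.3]
grip_width: 0.0587
gripper_force: 54.1
```

Emit:
send_rows --deltas '[[[-0.0035,0,-0.0197,0,0,0,-1],[0,0,0,0,0,0,-1],[-0.0021,0,0.0002,0,0.1496,0,-1],[-0.0021,0,0.0002,0,0.1496,0,-1],[-0.0021,0,0.0002,0,0.1496,0,-1],[-0.0021,0,0.0002,0,0.1496,0,-1],[-0.0021,0,0.0002,0,0.1496,0,-1],[-0.0021,0,0.0002,0,0.1496,0,-1],[-0.0021,0,0.0002,0,0.1496,0,-1],[0,0,0,0,0,0,-1],[-0.0134,0,0.0113,0,0,0,-1],[0,0,0,0,0,0,-1]]]'

```text
time_s: 12.1
position: [0.4535, -0.0524, 0.0249]
tool_rot: [[-0.631, -0.113, -0.768], [-0.073, 0.994, -0.086], [0.772, 0.002, -0.635]]
ft_force: [-0.7, 0.2, -1.5]
grip_width: 0.0589
gripper_force: 54.5
```

Emit:
send_rows --deltas '[[[0,0,0,0,0,0,0.6],[0,0,0,0,0,0,1],[0,0,0,0,0,0,1],[0,0,-0.05,0,0,0,1],[0.0095,0,0.0007,0,-0.1496,0,1],[0.0095,0,0.0007,0,-0.1496,0,1],[0.0095,0,0.0007,0,-0.1496,0,1],[0.0095,0,0.0007,0,-0.1496,0,1],[0.0095,0,0.0007,0,-0.1496,0,1],[0.0095,0,0.0007,0,-0.1496,0,1]]]'

```text
time_s: 13.35
position: [0.4427, -0.0539, 0.0815]
tool_rot: [[-0.993, -0.113, 0.021], [-0.113, 0.994, 0.001], [-0.021, -0.001, -1.0]]
ft_force: [0.6, 1.0, -0.6]
grip_width: 0.0853
gripper_force: 0.0
```

Run:
```python
from h import *
s=telemetry.observe(); print(np.round(s["q"],1),np.round(s["position"],4))
d=cam("wrist"); save(d,"w5.png",(30,150,380,330),2); np.savez("w5.npz",pos=s["position"],rot=s["tool_rot"],**d)
W=wworld(d,s); H=W[...,2]
for x,y in((.441,-.053),(.4856,-.1755)):
    m=(np.abs(H-.032)<.003)&(np.abs(W[...,0]-x)<.04)&(np.abs(W[...,1]-y)<.05)
    k,l,st,ce=cv2.connectedComponentsWithStats(m.astype(np.uint8)); i=1+np.argmax(st[1:,4]); m=l==i
    print(m.sum(),H[m].mean(),cv2.minAreaRect(W[m][:,:2].astype(np.float32)*1000))
```

```text
[ -22.5   24.6  105.5    0.7   48.8 -119.5] [ 0.4427 -0.0539  0.0815]
1354 0.030911545492647165 ((437.820556640625, -55.002662658691406), (9.684061050415039, 60.13286209106445), 6.92872428894043)
1892 0.03115496855305105 ((485.34478759765625, -177.5627899169922), (21.72822380065918, 62.360633850097656), 15.946412086486816)
```

View pics/w5.png

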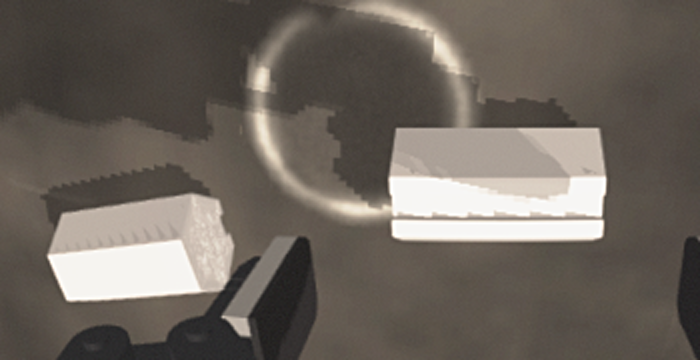

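Bar 1's groove now faces up. I grip it upright and lift it.

Run:
```python
from h import *
g=grasp([.4427,-.054,.016],96.5,0,.010); rows(g,2)
g[2,3]+=.1
# hover above nest: press centre, az -9.5, bar centre z .13
pc=np.array([.5455,.1683,0]);a=np.radians(-9.5);px=np.array([np.cos(a),np.sin(a),0]);py=np.array([-np.sin(a),np.cos(a),0])
for k in(-1,0,1): print(k,pc+py*.05*k)
rows(grasp(pc+[0,0,.14],-9.5,0,.010),12,g)
```

```text
n 2 row [-0.001, -0.0006, 0.0276, 0.0002, 0.0114, -0.0002]
-1 [0.53724762 0.11898572 0.        ]
0 [0.5455 0.1683 0.    ]
1 [0.55375238 0.21761428 0.        ]
n 12 row [0.007, 0.0226, -0.002, 0.0, 0.0, 0.1542]
```

Emit:
send_rows --deltas '[[[-0.001,-0.0006,0.0276,0.0002,0.0114,0,1],[-0.001,-0.0006,0.0276,0.0002,0.0114,0,1],[0,0,0,0,0,0,0.4],[0,0,0,0,0,0,-1],[0,0,0,0,0,0,-1],[0,0,0,0,0,0,-1],[0,0,-0.05,0,0,0,-1],[0,0,-0.05,0,0,0,-1],[0,0,0,0,0,0,-1]]]' --squeeze 50

```text
time_s: 14.52
position: [0.4475, -0.055, 0.1286]
tool_rot: [[-0.994, -0.113, -0.001], [-0.113, 0.994, -0.003], [0.001, -0.003, -1.0]]
ft_force: [-0.0, 0.7, -2.5]
grip_width: 0.0593
gripper_force: 55.7
```

Emit:
send_rows --deltas '[[[0.007,0.0226,-0.002,0,0,0.1542,-1],[0.007,0.0226,-0.002,0,0,0.1542,-1],[0.007,0.0226,-0.002,0,0,0.1542,-1],[0.007,0.0226,-0.002,0,0,0.1542,-1],[0.007,0.0226,-0.002,0,0,0.1542,-1],[0.007,0.0226,-0.002,0,0,0.1542,-1],[0.007,0.0226,-0.002,0,0,0.1542,-1],[0.007,0.0226,-0.002,0,0,0.1542,-1],[0.007,0.0226,-0.002,0,0,0.1542,-1],[0.007,0.0226,-0.002,0,0,0.1542,-1],[0.007,0.0226,-0.002,0,0,0.1542,-1],[0.007,0.0226,-0.002,0,0,0.1542,-1]]]'

```text
time_s: 16.02
position: [0.5496, 0.1684, 0.1471]
tool_rot: [[0.17, 0.985, -0.01], [0.985, -0.17, -0.001], [-0.003, -0.01, -1.0]]
ft_force: [0.3, -0.0, -1.0]
grip_width: 0.0589
gripper_force: 55.5
```

Run:
```python
from h import *
s=telemetry.observe(); print(np.round(s["q"],1),np.round(s["position"],4),s["grip_width"],np.round(s["tool_rot"],3).tolist())
d=cam("wrist"); save(d,"w6.png",None,1.4); np.savez("w6.npz",pos=s["position"],rot=s["tool_rot"],**d)
```

```text
[ 5.2 30.1 79.6  0.  70.9 15. ] [0.5496 0.1684 0.1471] 0.05889966876255347 [[0.17, 0.985, -0.01], [0.985, -0.17, -0.001], [-0.003, -0.01, -1.0]]
```

View pics/w6.png

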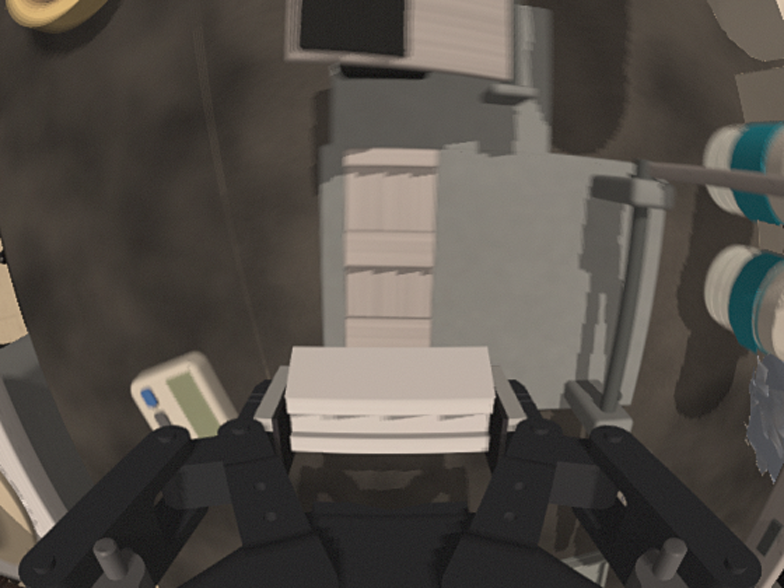

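The held bar hides the right nest. The left nest (390,200) and the middle one (390,290) are clear, so I fit the deck from depth.

Run:
```python
from h import *
d=dict(np.load("w6.npz")); W=wtool(d)@d["rot"].T+d["pos"]; H=W[...,2]
pc=np.array([.5455,.1683,0]);a=np.radians(-9.5)
M=np.array([[np.cos(a),-np.sin(a),0],[np.sin(a),np.cos(a),0],[0,0,1]])
L=(W-pc)@M
near=(np.abs(L[...,0])<.04)&(L[...,1]>-.02)&(L[...,1]<.1)&(d["range_z"]>0)
m=near&(H>.0115)&(H<.03)
print(m.sum(),np.percentile(L[m],[1,50,99],axis=0).round(4).tolist())
# x edges per y-bin
for y in np.arange(.0,.08,.01):
    q=L[m&(np.abs(L[...,1]-y)<.003)]; 
    if len(q)>20: print("y%.3f"%y,np.percentile(q[:,0],[1,99]).round(4))
# height profile in y
for y in np.arange(-.02,.092,.004):
    q=L[near&(np.abs(L[...,0])<.02)&(np.abs(L[...,1]-y)<.002)]
    if len(q)>5: print("%.3f:%.4f"%(y,np.median(q[:,2])),end=" ")
```

```text
8347 [[-0.0221, -0.0189, 0.0118], [0.0023, 0.0344, 0.0138], [0.0268, 0.0825, 0.0204]]
y0.000 [-0.0223  0.0266]
y0.010 [-0.022   0.0267]
y0.020 [-0.022   0.0268]
y0.030 [-0.0223  0.026 ]
y0.040 [-0.0219  0.0262]
y0.050 [-0.0224  0.027 ]
y0.060 [-0.0223  0.0268]
y0.070 [-0.0213  0.0275]
-0.020:0.0192 -0.016:0.0192 -0.012:0.0176 -0.008:0.0141 -0.004:0.1520 0.000:0.1493 0.004:0.1489 0.008:0.1520 0.012:0.2033 0.016:0.1471 0.020:0.2164 0.024:0.0192 0.028:0.0192 0.032:0.0191 0.036:0.0191 0.040:0.0135 0.044:0.0132 0.048:0.0132 0.052:0.0132 0.056:0.0131 0.060:0.0131 0.064:0.0132 0.068:0.0131 0.072:0.0133 0.076:0.0191 0.080:0.0192 0.084:0.0084 0.088:0.0070
```

Run:
```python
from h import *
d=dict(np.load("w6.npz")); W=wtool(d)@d["rot"].T+d["pos"]
t=dict(np.load("top0.npz")); Wt=world(t)
pc=np.array([.5455,.1683,0]);a=np.radians(-9.5)
M=np.array([[np.cos(a),-np.sin(a),0],[np.sin(a),np.cos(a),0],[0,0,1]])
for n,V in(("wrist",W),("top",Wt)):
    L=((V-pc)@M).reshape(-1,3); L=L[(np.abs(L[:,0]-.002)<.02)&(np.abs(L[:,1])<.1)&(L[:,2]<.05)]
    b=np.round(L[:,1]/.002).astype(int)
    print(n,[(i*2,round(1000*float(np.median(L[b==i,2])),1),int((b==i).sum())) for i in np.unique(b)])
```

```text
wrist [(np.int64(-28), 19.1, 61), (np.int64(-26), 19.2, 114), (np.int64(-24), 19.4, 113), (np.int64(-22), 19.2, 108), (np.int64(-20), 19.2, 111), (np.int64(-18), 19.3, 123), (np.int64(-16), 19.2, 111), (np.int64(-14), 19.1, 117), (np.int64(-12), 17.7, 229), (np.int64(-10), 13.1, 121), (np.int64(-8), 13.3, 117), (np.int64(-6), 13.0, 108), (np.int64(-4), 13.3, 125), (np.int64(-2), 13.4, 109), (np.int64(0), 12.9, 115), (np.int64(2), 13.2, 124), (np.int64(4), 13.1, 109), (np.int64(6), 13.1, 133), (np.int64(8), 13.3, 113), (np.int64(10), 13.1, 131), (np.int64(12), 13.1, 119), (np.int64(14), 13.0, 123), (np.int64(16), 13.2, 132), (np.int64(18), 13.3, 53), (np.int64(20), 18.8, 109), (np.int64(22), 19.1, 147), (np.int64(24), 19.1, 113), (np.int64(26), 19.1, 145), (np.int64(28), 19.1, 128), (np.int64(30), 19.2, 134), (np.int64(32), 19.1, 136), (np.int64(34), 19.1, 125), (np.int64(36), 19.1, 151), (np.int64(38), 18.0, 184), (np.int64(40), 13.2, 130), (np.int64(42), 13.2, 139), (np.int64(44), 13.3, 119), (np.int64(46), 13.3, 149), (np.int64(48), 13.1, 111), (np.int64(50), 13.2, 153), (np.int64(
[... 2593 characters left out ...]
46), 12.5, 10), (np.int64(48), 13.0, 11), (np.int64(50), 12.7, 9), (np.int64(52), 12.3, 11), (np.int64(54), 11.9, 11), (np.int64(56), 13.2, 10), (np.int64(58), 13.1, 9), (np.int64(60), 11.6, 8), (np.int64(62), 11.7, 13), (np.int64(64), 12.6, 12), (np.int64(66), 12.4, 8), (np.int64(68), 12.5, 13), (np.int64(70), 12.9, 10), (np.int64(72), 12.3, 11), (np.int64(74), 15.7, 14), (np.int64(76), 19.4, 13), (np.int64(78), 18.7, 8), (np.int64(80), 17.6, 13), (np.int64(82), 18.7, 10), (np.int64(84), 15.8, 2), (np.int64(86), 7.0, 3), (np.int64(88), 7.4, 14), (np.int64(90), 6.2, 10), (np.int64(92), 8.2, 9), (np.int64(94), 5.6, 11), (np.int64(96), 4.6, 9), (np.int64(98), 6.4, 10), (np.int64(100), 6.5, 4)]
```

```bash
cat >> h.py <<'E'
def heldbar(d):
    P=wtool(d); m=(np.abs(P[...,0])<.03)&(np.abs(P[...,1])<.029)&(P[...,2]>-.02)&(P[...,2]<.03)&(d["range_z"]>0)
    q=P[m]; b=np.round(q[:,0]/.002).astype(int)
    print("x:z",[(int(i)*2,round(1000*float(np.median(q[b==i,2])),1)) for i in np.unique(b) if (b==i).sum()>15])
E
python3 - <<'E'
from h import *
d=dict(np.load("w6.npz")); heldbar(d)
s=telemetry.observe(); print(np.round(s["position"],4))
rows(grasp([.5483,.1712,.050],-9.5,0,.010),3)
E
```

```text
x:z [(-10, -8.7), (-8, -5.0), (-6, -5.1), (-4, -5.0), (-2, -3.1), (0, -2.1), (2, -2.1), (4, -2.6), (6, -4.9), (8, -5.0), (10, -4.9), (12, -2.7), (14, 0.8), (16, 4.4), (18, 8.0), (20, 10.3)]
[0.5522 0.1687 0.1474]
n 3 row [0.0006, -0.0013, 0.0291, -0.0024, 0.0006, -0.0039]
```

Emit:
send_rows --deltas '[[[0.0005,-0.0013,0.0291,-0.0024,0.0006,-0.0039,-1],[0,-0.0013,0.0291,-0.0024,0.0006,-0.0039,-1],[0,-0.0013,0.0291,-0.0024,0.0006,-0.0039,-1],[0,0,0,0,0,0,-1],[0,0,0,0,0,0,-1]]]'

```text
time_s: 16.7
position: [0.5457, 0.1691, 0.0619]
tool_rot: [[0.154, 0.988, 0.0], [0.988, -0.154, 0.0], [0.0, 0.0, -1.0]]
ft_force: [0.6, -0.5, -0.8]
grip_width: 0.0591
gripper_force: 55.4
```

Run:
```python
from h import *
s=telemetry.observe(); print(np.round(s["position"],4),np.round(s["tool_rot"],3).tolist())
g=grasp([.5483,.1702,.0315],-9.5,0,.011);rows(g,1); rows(g,3)
```

```text
[0.5457 0.1691 0.0619] [[0.154, 0.988, 0.0], [0.988, -0.154, 0.0], [0.0, 0.0, -1.0]]
n 1 row [0.0015, 0.0024, 0.0194, 0.0002, -0.0, 0.0116]
n 3 row [0.0005, 0.0008, 0.0065, 0.0001, -0.0, 0.0039]
```

Emit:
send_rows --deltas '[[[0.0015,0.0024,0,0,0,0.0116,-1],[0,0,0.01,0,0,0,-1],[0,0,0.0094,0,0,0,-1],[0,0,0,0,0,0,-1]]]'

```text
time_s: 17.2
position: [0.5476, 0.1701, 0.0411]
tool_rot: [[0.165, 0.986, -0.002], [0.986, -0.165, -0.0], [-0.0, -0.002, -1.0]]
ft_force: [0.3, 0.1, -1.3]
grip_width: 0.0591
gripper_force: 55.6
```

Emit:
send_rows --deltas '[[[0,0,0,0,0,0,0.6],[0,0,0,0,0,0,1],[0,0,0,0,0,0,1],[0,0,-0.03,0,0,0,1],[0,0,-0.05,0,0,0,1],[0,0,-0.04,0,0,0,1],[0,0,0,0,0,0,1]]]'

```text
time_s: 18.08
position: [0.5492, 0.1704, 0.1651]
tool_rot: [[0.165, 0.986, 0.006], [0.986, -0.165, 0.001], [0.002, 0.006, -1.0]]
ft_force: [0.1, -0.8, -0.7]
grip_width: 0.0853
gripper_force: 0.0
```

```bash
cat >> h.py <<'E'
PC=np.array([.5483,.1712,0]);_a=np.radians(-9.5)
PM=np.array([[np.cos(_a),-np.sin(_a),0],[np.sin(_a),np.cos(_a),0],[0,0,1]])
def innest(d,s):
    W=wworld(d,s); L=((W-PC)@PM)[d["range_z"]>0]
    m=(np.abs(L[:,0])<.045)&(np.abs(L[:,1])<.09)&(L[:,2]>.038)&(L[:,2]<.056); q=L[m]
    for k in(-.05,0,.05):
        t=q[np.abs(q[:,1]-k)<.02]
        if len(t)<100: print(k,"empty",len(t)); continue
        f=t[t[:,2]>.0435]; print(k,len(t),"top z",np.median(f[:,2]).round(4),"x",np.percentile(f[:,0],[1,99]).round(4),"y",np.percentile(f[:,1],[1,99]).round(4),"rect",cv2.minAreaRect((f[:,:2]*1000).astype(np.float32)))
        b=np.round(t[:,1]/.002).astype(int); print([(int(i)*2,round(1000*float(np.median(t[b==i,2])),1)) for i in np.unique(b)])
E
python3 - <<'E'
from h import *
s=telemetry.observe(); print(np.round(s["q"],1),np.round(s["position"],4))
d=cam("wrist"); innest(d,s); save(d,"w7.png",None,1)
# path to bar2
c=[.4855,-.1765,.016]
rows(grasp(c,106.5,-10,.014,.10),12)
E
```

```text
[ 5.4 28.7 78.8  0.  72.1 14.9] [0.5492 0.1704 0.1651]
-0.05 empty 0
0 2549 top z 0.045 x [-0.0289  0.0298] y [-0.01    0.0108] rect ((0.6244297027587891, 0.8480443954467773), (21.761260986328125, 60.22221755981445), 89.88619995117188)
[(-14, 38.1), (-12, 39.9), (-10, 43.6), (-8, 45.1), (-6, 45.3), (-4, 44.1), (-2, 42.2), (0, 42.2), (2, 42.3), (4, 43.3), (6, 45.3), (8, 45.1), (10, 44.1), (12, 40.8), (14, 38.7)]
0.05 empty 0
n 12 row [-0.0195, -0.0302, 0.0035, -0.0146, -0.0091, -0.1682]
```

Bar 1 sits flat in the middle nest with its groove up. I go to bar 2.

Emit:
send_rows --deltas '[[[-0.0195,-0.0302,0.0035,-0.0146,-0.0091,-0.1682,1],[-0.0195,-0.0302,0.0035,-0.0146,-0.0091,-0.1682,1],[-0.0195,-0.0302,0.0035,-0.0146,-0.0091,-0.1682,1],[-0.0195,-0.0302,0.0035,-0.0146,-0.0091,-0.1682,1],[-0.0195,-0.0302,0.0035,-0.0146,-0.0091,-0.1682,1],[-0.0195,-0.0302,0.0035,-0.0146,-0.0091,-0.1682,1],[-0.0195,-0.0302,0.0035,-0.0146,-0.0091,-0.1682,1],[-0.0195,-0.0302,0.0035,-0.0146,-0.0091,-0.1682,1],[-0.0195,-0.0302,0.0035,-0.0146,-0.0091,-0.1682,1],[-0.0195,-0.0302,0.0035,-0.0146,-0.0091,-0.1682,1],[-0.0195,-0.0302,0.0035,-0.0146,-0.0091,-0.1682,1],[-0.0195,-0.0302,0.0035,-0.0146,-0.0091,-0.1682,1]]]'

```text
time_s: 19.62
position: [0.4628, -0.1793, 0.126]
tool_rot: [[-0.95, -0.266, 0.162], [-0.261, 0.964, 0.049], [-0.169, 0.005, -0.986]]
ft_force: [0.8, 0.1, -0.3]
grip_width: 0.0856
gripper_force: 0.0
```

```bash
cat >> h.py <<'E'
def findbar(d,s,x,y,r=.06):
    W=wworld(d,s); H=W[...,2]
    m=(np.abs(H-.0315)<.003)&(np.hypot(W[...,0]-x,W[...,1]-y)<r)&(d["range_z"]>0)
    k,l,st,ce=cv2.connectedComponentsWithStats(m.astype(np.uint8)); m=l==1+np.argmax(st[1:,4])
    print("bar",m.sum(),H[m].mean(),cv2.minAreaRect(W[m][:,:2].astype(np.float32)*1000))
E
python3 - <<'E'
from h import *
s=telemetry.observe(); print(np.round(s["q"],1),np.round(s["position"],4))
d=cam("wrist"); findbar(d,s,.4855,-.1765)
c=[.4855,-.1765,.016]
g=grasp(c,106.5,-10,.014,.05);rows(g,2)
E
```

```text
[ -38.8   22.5   99.    10.    53.4 -149.8] [ 0.4628 -0.1793  0.126 ]
bar 2250 0.03104388849920633 ((485.22088623046875, -177.64430236816406), (21.79212760925293, 59.784358978271484), 16.668014526367188)
n 2 row [-0.0007, 0.0003, 0.0241, -0.0012, -0.001, -0.0062]
```

Emit:
send_rows --deltas '[[[-0.0007,0.0,0.0241,-0.0012,-0.001,-0.0062,1],[-0.0007,-0.0006,0.0241,-0.0012,-0.001,-0.0062,1],[0,0,0.025,0,0,0,1],[0,0,0.025,0,0,0,1],[0,0,0,0,0,0,0.4],[0,0,0,0,0,0,-1],[0,0,0,0,0,0,-1],[0,0,0,0,0,0,-1]]]' --squeeze 50

```text
time_s: 20.68
position: [0.4808, -0.1739, 0.0313]
tool_rot: [[-0.947, -0.274, 0.166], [-0.269, 0.962, 0.05], [-0.173, 0.002, -0.985]]
ft_force: [-0.2, -0.6, -1.1]
grip_width: 0.0591
gripper_force: 54.6
```

Emit:
send_rows --deltas '[[[-0.0035,0,-0.0197,0,0,0,-1],[0,0,0,0,0,0,-1],[-0.0022,0,0.0002,0,0.1496,0,-1],[-0.0022,0,0.0002,0,0.1496,0,-1],[-0.0022,0,0.0002,0,0.1496,0,-1],[-0.0022,0,0.0002,0,0.1496,0,-1],[-0.0022,0,0.0002,0,0.1496,0,-1],[-0.0022,0,0.0002,0,0.1496,0,-1],[-0.0022,0,0.0002,0,0.1496,0,-1],[0,0,0,0,0,0,-1],[-0.0134,0,0.0113,0,0,0,-1],[0,0,0,0,0,0,-1]]]'

```text
time_s: 22.18
position: [0.4937, -0.1703, 0.0274]
tool_rot: [[-0.618, -0.274, -0.737], [-0.178, 0.962, -0.207], [0.766, 0.003, -0.643]]
ft_force: [-0.3, -0.7, -0.7]
grip_width: 0.0587
gripper_force: 56.1
```

Emit:
send_rows --deltas '[[[0,0,0,0,0,0,0.6],[0,0,0,0,0,0,1],[0,0,0,0,0,0,1],[0,0,-0.05,0,0,0,1],[0.0095,0,0.0007,0,-0.1496,0,1],[0.0095,0,0.0007,0,-0.1496,0,1],[0.0095,0,0.0007,0,-0.1496,0,1],[0.0095,0,0.0007,0,-0.1496,0,1],[0.0095,0,0.0007,0,-0.1496,0,1],[0.0095,0,0.0007,0,-0.1496,0,1],[0,0,0,0,0,0,1]]]'

```text
time_s: 23.55
position: [0.481, -0.174, 0.0835]
tool_rot: [[-0.962, -0.271, 0.022], [-0.271, 0.962, 0.009], [-0.023, 0.003, -1.0]]
ft_force: [0.2, -0.1, 0.1]
grip_width: 0.0853
gripper_force: 0.0
```

Run:
```python
from h import *
s=telemetry.observe(); print(np.round(s["q"],1),np.round(s["position"],4))
d=cam("wrist"); findbar(d,s,.486,-.177); save(d,"w8.png",None,1)
c=[.486,-.177,.016]
g=grasp(c,106,-10,.014,.05);rows(g,1)
```

```text
[ -33.7   29.2   95.1    1.4   54.9 -140.2] [ 0.481  -0.174   0.0835]
bar 3516 0.031077012235521673 ((484.0387268066406, -173.66201782226562), (22.362369537353516, 60.56845474243164), 14.677151679992676)
n 1 row [0.0083, -0.004, 0.0042, 0.0024, -0.152, -0.0036]
```

Emit:
send_rows --deltas '[[[0.0093,-0.0003,0.0042,0.0024,-0.152,-0.0036,1],[0,0,0.0255,0,0,0,1],[0,0,0.0255,0,0,0,1],[0,0,0,0,0,0,0.4],[0,0,0,0,0,0,-1],[0,0,0,0,0,0,-1],[0,0,0,0,0,0,-1]]]' --squeeze 50

```text
time_s: 24.48
position: [0.4826, -0.1739, 0.0288]
tool_rot: [[-0.946, -0.277, 0.168], [-0.273, 0.961, 0.048], [-0.175, -0.0, -0.985]]
ft_force: [-0.2, -0.2, -0.9]
grip_width: 0.0591
gripper_force: 54.8
```

Emit:
send_rows --deltas '[[[-0.0035,0,-0.0197,0,0,0,-1],[0,0,0,0,0,0,-1],[-0.0022,0,0.0002,0,0.1496,0,-1],[-0.0022,0,0.0002,0,0.1496,0,-1],[-0.0022,0,0.0002,0,0.1496,0,-1],[-0.0022,0,0.0002,0,0.1496,0,-1],[-0.0022,0,0.0002,0,0.1496,0,-1],[-0.0022,0,0.0002,0,0.1496,0,-1],[-0.0022,0,0.0002,0,0.1496,0,-1],[0,0,0,0,0,0,-1],[-0.0134,0,0.0113,0,0,0,-1],[0,0,0,0,0,0,-1]]]'

```text
time_s: 25.98
position: [0.4951, -0.1702, 0.0249]
tool_rot: [[-0.619, -0.277, -0.735], [-0.179, 0.961, -0.211], [0.764, 0.001, -0.645]]
ft_force: [-0.3, -0.7, -0.8]
grip_width: 0.0593
gripper_force: 55.0
```

Emit:
send_rows --deltas '[[[0,0,0,0,0,0,0.6],[0,0,0,0,0,0,1],[0,0,0,0,0,0,1],[0,0,-0.05,0,0,0,1],[0.0095,0,0.0007,0,-0.1496,0,1],[0.0095,0,0.0007,0,-0.1496,0,1],[0.0095,0,0.0007,0,-0.1496,0,1],[0.0095,0,0.0007,0,-0.1496,0,1],[0.0095,0,0.0007,0,-0.1496,0,1],[0.0095,0,0.0007,0,-0.1496,0,1],[0,0,0,0,0,0,1]]]'

```text
time_s: 27.35
position: [0.4824, -0.1738, 0.0811]
tool_rot: [[-0.961, -0.275, 0.025], [-0.275, 0.962, 0.008], [-0.026, 0.0, -1.0]]
ft_force: [0.2, -0.5, -0.4]
grip_width: 0.0855
gripper_force: 0.0
```

Run:
```python
from h import *
s=telemetry.observe(); print(np.round(s["q"],1),np.round(s["position"],4))
d=cam("wrist"); findbar(d,s,.486,-.177); save(d,"w9.png",None,1); np.savez("w9.npz",pos=s["position"],rot=s["tool_rot"],**d)
c=[.484,-.1737,.016]
g=grasp(c,105,-10,.014,.05);rows(g,1)
```

```text
[ -33.6   29.5   95.2    1.4   54.4 -140.4] [ 0.4824 -0.1738  0.0811]
bar 3547 0.031027848353124034 ((486.52099609375, -173.4658966064453), (22.574899673461914, 60.34192657470703), 17.114151000976562)
n 1 row [0.0106, 0.0002, 0.0017, 0.0017, -0.1496, 0.0173]
```

View pics/w9.png

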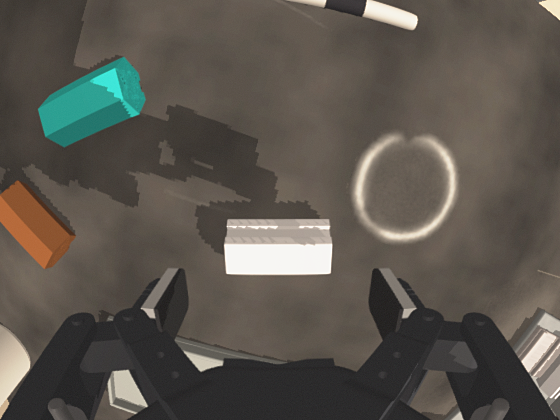

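Bar 2's groove is on its upper near face, at (278,228). One more turn of 60°.

Emit:
send_rows --deltas '[[[0.0094,0.0,0.0017,0.0017,-0.1496,0.0,1],[0,0,0.0255,0,0,0,1],[0,0,0.0255,0,0,0,1],[0,0,0,0,0,0,0.4],[0,0,0,0,0,0,-1],[0,0,0,0,0,0,-1],[0,0,0,0,0,0,-1]]]' --squeeze 50

```text
time_s: 28.28
position: [0.4838, -0.1737, 0.0289]
tool_rot: [[-0.946, -0.277, 0.169], [-0.273, 0.961, 0.047], [-0.175, -0.002, -0.985]]
ft_force: [-0.2, 0.4, -1.6]
grip_width: 0.0589
gripper_force: 54.4
```

Emit:
send_rows --deltas '[[[-0.0035,0,-0.0197,0,0,0,-1],[0,0,0,0,0,0,-1],[-0.0022,0,0.0002,0,0.1496,0,-1],[-0.0022,0,0.0002,0,0.1496,0,-1],[-0.0022,0,0.0002,0,0.1496,0,-1],[-0.0022,0,0.0002,0,0.1496,0,-1],[-0.0022,0,0.0002,0,0.1496,0,-1],[-0.0022,0,0.0002,0,0.1496,0,-1],[-0.0022,0,0.0002,0,0.1496,0,-1],[0,0,0,0,0,0,-1],[-0.0134,0,0.0113,0,0,0,-1],[0,0,0,0,0,0,-1]]]'

```text
time_s: 29.78
position: [0.4964, -0.17, 0.025]
tool_rot: [[-0.62, -0.276, -0.734], [-0.177, 0.961, -0.212], [0.764, -0.001, -0.645]]
ft_force: [0.7, -0.1, -2.1]
grip_width: 0.0591
gripper_force: 54.8
```

Emit:
send_rows --deltas '[[[0,0,0,0,0,0,0.6],[0,0,0,0,0,0,1],[0,0,0,0,0,0,1],[0,0,-0.05,0,0,0,1],[0.0095,0,0.0007,0,-0.1496,0,1],[0.0095,0,0.0007,0,-0.1496,0,1],[0.0095,0,0.0007,0,-0.1496,0,1],[0.0095,0,0.0007,0,-0.1496,0,1],[0.0095,0,0.0007,0,-0.1496,0,1],[0.0095,0,0.0007,0,-0.1496,0,1],[0,0,0,0,0,0,1]]]'

```text
time_s: 31.15
position: [0.4836, -0.1735, 0.081]
tool_rot: [[-0.961, -0.275, 0.025], [-0.274, 0.962, 0.006], [-0.026, -0.001, -1.0]]
ft_force: [-0.4, 0.3, 1.3]
grip_width: 0.0854
gripper_force: 0.0
```

Run:
```python
from h import *
s=telemetry.observe(); print(np.round(s["q"],1),np.round(s["position"],4))
d=cam("wrist"); save(d,"w10.png",None,1); np.savez("w10.npz",pos=s["position"],rot=s["tool_rot"],**d)
W=wworld(d,s)[d["range_z"]>0]; m=(W[:,2]>.0275)&(W[:,2]<.036)&(np.hypot(W[:,0]-.485,W[:,1]+.174)<.045)
r=cv2.minAreaRect((W[m][:,:2]*1000).astype(np.float32)); print(m.sum(),r)
c=[.485,-.174,.016]
a=np.radians(106);L=(W[m]-c); u=L[:,0]*np.sin(a)-L[:,1]*np.cos(a); b=np.round(u/.002).astype(int)
print([(int(i)*2,round(1000*float(np.median(W[m][b==i,2])),1)) for i in np.unique(b)])
g=grasp(c,106,0,.010);rows(g,2); g[2,3]+=.12
rows(grasp(PC-PM[:,1]*.05+[0,0,.15],-9.5,0,.010),12,g)
```

```text
[ -33.5   29.5   95.1    1.3   54.4 -140.2] [ 0.4836 -0.1735  0.081 ]
3599 ((487.17913818359375, -173.54843139648438), (22.555580139160156, 60.265750885009766), 15.953309059143066)
[(-10, 27.8), (-8, 28.3), (-6, 30.2), (-4, 31.2), (-2, 31.3), (0, 31.0), (2, 28.3), (4, 28.3), (6, 28.4), (8, 30.2), (10, 31.2), (12, 31.2), (14, 30.2)]
n 2 row [0.0004, -0.0002, 0.0275, -0.0009, 0.0125, -0.0001]
n 12 row [0.0133, 0.0267, -0.0012, 0.0, 0.0, 0.168]
```

Emit:
send_rows --deltas '[[[-0.0009,-0.0002,0.0275,-0.0009,0.0125,0,1],[-0.0009,-0.0002,0.0275,-0.0009,0.0125,0,1],[0,0,0,0,0,0,0.4],[0,0,0,0,0,0,-1],[0,0,0,0,0,0,-1],[0,0,0,0,0,0,-1],[0,0,-0.06,0,0,0,-1],[0,0,-0.06,0,0,0,-1],[0,0,0,0,0,0,-1]]]' --squeeze 50

```text
time_s: 32.33
position: [0.4894, -0.1737, 0.1499]
tool_rot: [[-0.961, -0.277, 0.009], [-0.277, 0.961, -0.004], [-0.007, -0.007, -1.0]]
ft_force: [0.1, -0.0, -2.4]
grip_width: 0.0595
gripper_force: 55.5
```

Emit:
send_rows --deltas '[[[0.0133,0.0267,-0.0012,0,0,0.168,-1],[0.0133,0.0267,-0.0012,0,0,0.168,-1],[0.0133,0.0267,-0.0012,0,0,0.168,-1],[0.0133,0.0267,-0.0012,0,0,0.168,-1],[0.0133,0.0267,-0.0012,0,0,0.168,-1],[0.0133,0.0267,-0.0012,0,0,0.168,-1],[0.0133,0.0267,-0.0012,0,0,0.168,-1],[0.0133,0.0267,-0.0012,0,0,0.168,-1],[0.0133,0.0267,-0.0012,0,0,0.168,-1],[0.0133,0.0267,-0.0012,0,0,0.168,-1],[0.0133,0.0267,-0.0012,0,0,0.168,-1],[0.0133,0.0267,-0.0012,0,0,0.168,-1]]]'

```text
time_s: 33.83
position: [0.5422, 0.1238, 0.1592]
tool_rot: [[0.169, 0.986, -0.001], [0.986, -0.169, 0.001], [0.0, -0.001, -1.0]]
ft_force: [-0.7, 0.0, -2.0]
grip_width: 0.0591
gripper_force: 55.3
```

Emit:
send_rows --deltas '[[[0,0,0,0,0,0,-1],[0,0,0,0,0,0,-1]]]'

```text
time_s: 34.08
position: [0.5411, 0.1227, 0.1594]
tool_rot: [[0.162, 0.987, -0.001], [0.987, -0.162, 0.0], [0.0, -0.001, -1.0]]
ft_force: [0.0, 0.0, -1.7]
grip_width: 0.0592
gripper_force: 55.3
```

Run:
```python
from h import *
s=telemetry.observe(); print(np.round(s["q"],1),np.round(s["position"],4),np.round(s["tool_rot"],3).tolist())
d=cam("wrist"); heldbar(d); innest(d,s)
c=PC-PM[:,1]*.05
rows(grasp(c+[0,0,.06],-9.5,0,.010),3)
```

```text
[ 0.5 27.4 82.3  0.  70.4  9.9] [0.5411 0.1227 0.1594] [[0.162, 0.987, -0.001], [0.987, -0.162, 0.0], [0.0, -0.001, -1.0]]
x:z [(-10, -4.8), (-8, -5.3), (-6, -5.4), (-4, -4.5), (-2, -2.4), (0, -2.4), (2, -2.5), (4, -5.1), (6, -5.4), (8, -5.4), (10, -4.5), (12, -1.5), (14, 2.0), (16, 5.5), (18, 8.9), (20, 9.9)]
-0.05 empty 0
0 2990 top z 0.0451 x [-0.0291  0.0301] y [-0.01    0.0103] rect ((0.5685195922851562, 0.2743959426879883), (21.272605895996094, 60.06730270385742), 89.31273651123047)
[(-14, 38.4), (-12, 40.2), (-10, 43.9), (-8, 45.2), (-6, 45.4), (-4, 44.3), (-2, 42.2), (0, 42.2), (2, 42.2), (4, 43.1), (6, 45.0), (8, 45.0), (10, 43.6), (12, 40.2), (14, 38.5)]
0.05 empty 0
n 3 row [-0.0003, -0.0003, 0.0299, -0.0003, -0.0001, 0.0009]
```

Emit:
send_rows --deltas '[[[-0.0003,-0.0003,0.03,0,0,0.001,-1],[-0.0003,-0.0003,0.03,0,0,0.001,-1],[-0.0003,-0.0003,0.03,0,0,0.001,-1],[0,0,0,0,0,0,-1],[0,0,0.014,0,0,0,-1],[0,0,0.0125,0,0,0,-1],[0,0,0,0,0,0,-1],[0,0,0,0,0,0,-1]]]'

```text
time_s: 35.12
position: [0.5414, 0.1223, 0.044]
tool_rot: [[0.167, 0.986, 0.001], [0.986, -0.167, 0.001], [0.001, 0.001, -1.0]]
ft_force: [0.4, -0.1, -1.9]
grip_width: 0.0593
gripper_force: 55.3
```

Emit:
send_rows --deltas '[[[0,0,0.0025,0,0,0,-1],[0,0,0,0,0,0,-1],[0,0,0,0,0,0,0.6],[0,0,0,0,0,0,1],[0,0,0,0,0,0,1],[0,0,-0.03,0,0,0,1],[0,0,-0.05,0,0,0,1],[0,0,-0.05,0,0,0,1],[0,0,0,0,0,0,1],[0,0,0,0,0,0,1]]]'

```text
time_s: 36.38
position: [0.5406, 0.1222, 0.1704]
tool_rot: [[0.167, 0.986, -0.0], [0.986, -0.167, 0.001], [0.001, -0.0, -1.0]]
ft_force: [-0.6, 0.2, -1.1]
grip_width: 0.0852
gripper_force: 0.0
```

Run:
```python
from h import *
s=telemetry.observe(); print(np.round(s["q"],1),np.round(s["position"],4))
d=cam("wrist"); innest(d,s); save(d,"w11.png",None,1.2); np.savez("w11.npz",pos=s["position"],rot=s["tool_rot"],**d)
pad=PC+PM@np.array([.060-.085*np.cos(.35),.145,.0]); pad[2]=.071; print("pad",pad)
W=wworld(d,s); L=(W-PC)@PM; m=(np.abs(L[...,1]-.145)<.045)&(L[...,0]<.07)&(L[...,0]>-.08)&(L[...,2]>.03)&(d["range_z"]>0)
q=L[m]; print(len(q), q.min(0).round(3),q.max(0).round(3))
```

```text
[ 0.5 26.6 81.6  0.  71.8 10.1] [0.5406 0.1222 0.1704]
-0.05 2443 top z 0.0451 x [-0.0273  0.0311] y [-0.0582 -0.0384] rect ((1.96319580078125, -48.534019470214844), (21.884817123413086, 59.34793472290039), 88.91090393066406)
[(-62, 38.9), (-60, 42.3), (-58, 45.0), (-56, 45.3), (-54, 45.0), (-52, 42.7), (-50, 42.0), (-48, 42.3), (-46, 42.3), (-44, 45.1), (-42, 45.2), (-40, 45.0), (-38, 42.4), (-36, 39.5), (-34, 38.4)]
0 2741 top z 0.0451 x [-0.0288  0.0298] y [-0.0101  0.0101] rect ((0.4173851013183594, -0.09587383270263672), (21.338247299194336, 60.125240325927734), 89.90210723876953)
[(-14, 38.4), (-12, 40.2), (-10, 44.1), (-8, 45.3), (-6, 45.2), (-4, 42.7), (-2, 42.0), (0, 42.2), (2, 42.2), (4, 43.3), (6, 45.0), (8, 45.1), (10, 43.8), (12, 40.7), (14, 38.6)]
0.05 empty 0
pad [0.55265741 0.31748706 0.071     ]
585 [0.021 0.107 0.03 ] [0.07  0.123 0.05 ]
```

View pics/w11.png

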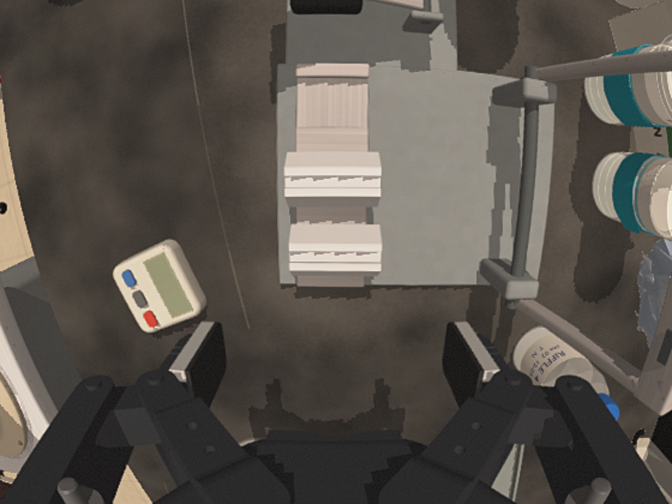

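Both bars lie groove up in the right and middle nests, at (335,247) and (333,174). Now the pedal.

Run:
```python
from h import *
p=PC+PM@np.array([-.026,.149,0]); print(p)
g=T(p+[0,0,.15],down(-9.5)); rows(g,5)
```

```text
[0.54724867 0.32244779 0.        ]
n 5 row [0.0397, -0.0053, 0.004, -0.0003, -0.0001, -0.0003]
```

Emit:
send_rows --deltas '[[[0.04,-0.0053,0.004,0,0,0,1],[0.04,-0.0053,0.004,0,0,0,-1],[0.04,-0.0053,0.004,0,0,0,-1],[0.04,-0.0053,0.004,0,0,0,-1],[0.04,-0.0053,0.004,0,0,0,-1],[0,0,0,0,0,0,-1],[0,0,0,0,0,0,-1],[0,0,0,0,0,0,-1]]]'

```text
time_s: 37.42
position: [0.5484, 0.3228, 0.151]
tool_rot: [[0.168, 0.986, 0.0], [0.986, -0.168, 0.0], [0.0, 0.0, -1.0]]
ft_force: [0.5, 0.6, 0.3]
grip_width: -0.0002
gripper_force: 0.0
```

Run:
```python
from h import *
s=telemetry.observe(); print(np.round(s["q"],1),np.round(s["position"],4),s["grip_width"])
d=cam("wrist"); W=wworld(d,s); L=(W-PC)@PM
m=(L[...,1]>.10)&(L[...,1]<.19)&(L[...,0]<.07)&(L[...,0]>-.08)&(L[...,2]>.035)&(L[...,2]<.1)&(d["range_z"]>0)
q=L[m]; print("pedal",len(q),np.percentile(q,[1,50,99],axis=0).round(3).tolist())
P=wtool(d); n=(np.abs(P[...,0])<.02)&(np.abs(P[...,1])<.025)&(P[...,2]<.04)&(P[...,2]>0)&(d["range_z"]>0); print("tip",P[n].max(0) if n.any() else None)
innest(d,s)
p=PC+PM@np.array([-.026,.149,0]);g=T(p+[0,0,.100],down(-9.5)); rows(g,2)
```

```text
[19.8 35.3 68.8  0.  75.9 29.5] [0.5484 0.3228 0.151 ] -0.00021315853080041943
pedal 10666 [[-0.041, 0.112, 0.038], [0.01, 0.151, 0.057], [0.065, 0.18, 0.078]]
tip [0.01164408 0.01442343 0.02225405]
-0.05 empty 0
0 empty 42
0.05 empty 0
n 2 row [-0.0003, -0.0006, 0.0256, 0.0002, -0.0002, -0.0015]
```

Emit:
send_rows --deltas '[[[0,0,0.0256,0,0,0,-1],[0,0,0.0256,0,0,0,-1],[0,0,0.006,0,0,0,-1],[0,0,0.006,0,0,0,-1],[0,0,0.006,0,0,0,-1],[0,0,0.006,0,0,0,-1],[0,0,0.005,0,0,0,-1],[0,0,0,0,0,0,-1],[0,0,0,0,0,0,-1]]]'

```text
time_s: 38.6
position: [0.5482, 0.3239, 0.0728]
tool_rot: [[0.167, 0.986, 0.001], [0.986, -0.167, 0.002], [0.002, 0.001, -1.0]]
ft_force: [-5.3, 1.1, 8.6]
grip_width: -0.0002
gripper_force: 4.0
```

Emit:
send_rows --deltas '[[[0,0,0.003,0,0,0,-1],[0,0,0.003,0,0,0,-1],[0,0,0,0,0,0,-1]]]'

```text
time_s: 38.98
position: [0.548, 0.324, 0.0671]
tool_rot: [[0.167, 0.986, 0.001], [0.986, -0.167, 0.002], [0.002, 0.001, -1.0]]
ft_force: [-6.5, 0.6, 9.6]
grip_width: -0.0003
gripper_force: 4.8
```

Emit:
send_rows --deltas '[[[0,0,0.0025,0,0,0,-1],[0,0,0,0,0,0,-1]]]'

```text
time_s: 39.22
position: [0.5481, 0.324, 0.0666]
tool_rot: [[0.167, 0.986, 0.002], [0.986, -0.167, 0.002], [0.002, 0.002, -1.0]]
ft_force: [-12.1, -1.9, 25.0]
grip_width: -0.0
gripper_force: 12.7
```

The force jumped to 25 N, so the pedal is on its stop. I hold it there.

Emit:
send_rows --deltas '[[[0,0,0,0,0,0,-1],[0,0,0,0,0,0,-1],[0,0,0,0,0,0,-1],[0,0,0,0,0,0,-1],[0,0,0,0,0,0,-1],[0,0,0,0,0,0,-1],[0,0,0,0,0,0,-1],[0,0,0,0,0,0,-1],[0,0,0,0,0,0,-1],[0,0,0,0,0,0,-1]]]'

```text
time_s: 40.48
position: [0.5481, 0.324, 0.0667]
tool_rot: [[0.167, 0.986, 0.002], [0.986, -0.167, 0.002], [0.002, 0.002, -1.0]]
ft_force: [-12.0, -1.7, 23.6]
grip_width: 0.0001
gripper_force: 12.6
```

Run:
```python
from h import *
d=cam("wrist"); a=d["image"]; e=cam("scene")["image"]
cv2.imwrite("pics/hold.png",np.hstack([cv2.resize(a,(420,315)),cv2.resize(e[100:260,180:400],(380,315))])[:,:,::-1])
```

```text
(no output)
```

View pics/hold.png

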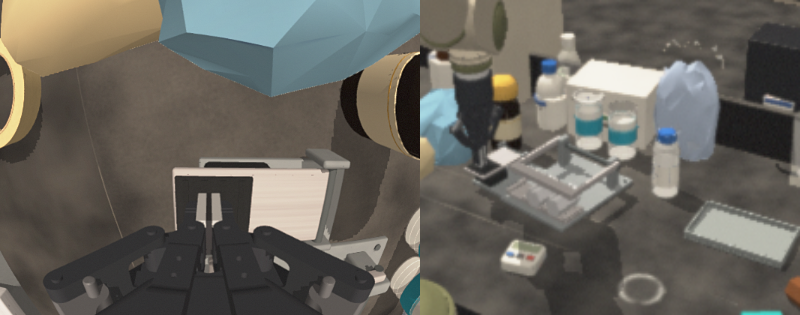

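The beam lies over the deck with the pedal level. I let the pedal rise and move to the bars.

Emit:
send_rows --deltas '[[[0,0,-0.005,0,0,0,-1],[0,0,-0.007,0,0,0,-1],[0,0,-0.007,0,0,0,-1],[0,0,-0.007,0,0,0,-1],[0,0,-0.007,0,0,0,-1],[0,0,-0.01,0,0,0,-1],[0,0,-0.03,0,0,0,-1],[0,0,-0.03,0,0,0,-1],[0,0,0,0,0,0,-1]]]'

```text
time_s: 41.7
position: [0.548, 0.3242, 0.1674]
tool_rot: [[0.166, 0.986, 0.002], [0.986, -0.166, 0.002], [0.002, 0.002, -1.0]]
ft_force: [-0.3, -0.4, -0.9]
grip_width: -0.0001
gripper_force: 0.0
```

Emit:
send_rows --deltas '[[[-0.04,0.0,0,0,0,0,-1],[-0.04,0.0,0,0,0,0,1],[-0.04,0.005,0,0,0,0,1],[-0.04,0.01,0,0,0,0,1],[-0.03,0.01,0,0,0,0,1],[0,0,0,0,0,0,1],[0,0,0,0,0,0,1]]]'

```text
time_s: 42.58
position: [0.5405, 0.133, 0.1647]
tool_rot: [[0.167, 0.986, -0.001], [0.986, -0.167, 0.001], [0.001, -0.002, -1.0]]
ft_force: [0.2, -0.3, -0.6]
grip_width: 0.0856
gripper_force: 0.0
```

Run:
```python
from h import *
s=telemetry.observe(); print(np.round(s["q"],1),np.round(s["position"],4))
d=cam("wrist"); innest(d,s); save(d,"w12.png")
c=PC+PM@np.array([.001,-.0495,.030])
rows(grasp(c,-9.5,0,.010),3)
```

```text
[ 1.6 27.2 81.6  0.1 71.3 11.2] [0.5405 0.133  0.1647]
-0.05 2443 top z 0.045 x [-0.0272  0.0312] y [-0.0589 -0.0384] rect ((1.9261627197265625, -48.382869720458984), (21.129932403564453, 59.41478729248047), 88.73631286621094)
[(-62, 39.1), (-60, 42.7), (-58, 44.9), (-56, 45.2), (-54, 45.0), (-52, 42.5), (-50, 42.2), (-48, 42.1), (-46, 42.3), (-44, 44.9), (-42, 45.2), (-40, 44.9), (-38, 42.3), (-36, 39.3), (-34, 38.2)]
0 2804 top z 0.045 x [-0.0288  0.0297] y [-0.0097  0.0105] rect ((0.4469757080078125, 0.6357698440551758), (21.021366119384766, 60.05402755737305), 89.89437866210938)
[(-14, 38.2), (-12, 40.1), (-10, 43.0), (-8, 45.1), (-6, 45.0), (-4, 44.7), (-2, 42.0), (0, 42.3), (2, 42.2), (4, 45.2), (6, 45.1), (8, 45.1), (10, 43.9), (12, 40.5), (14, 38.5)]
0.05 empty 0
n 3 row [-0.0036, 0.0008, 0.0416, -0.0003, -0.0003, -0.0003]
```

Both bars are still in place. I pick up the right one and carry it to the tray.

Emit:
send_rows --deltas '[[[-0.0036,0.0008,0.0416,0,0,0,1],[-0.0036,0.0008,0.0416,0,0,0,1],[-0.0036,0.0008,0.04,0,0,0,1],[0,0,0,0,0,0,1],[0,0,0,0,0,0,0.4],[0,0,0,0,0,0,-1],[0,0,0,0,0,0,-1],[0,0,0,0,0,0,-1],[0,0,-0.04,0,0,0,-1],[0,0,-0.04,0,0,0,-1],[0,0,-0.04,0,0,0,-1],[0,0,0,0,0,0,-1]]]' --squeeze 50

```text
time_s: 44.12
position: [0.5429, 0.1215, 0.1661]
tool_rot: [[0.166, 0.986, 0.009], [0.986, -0.166, 0.001], [0.002, 0.008, -1.0]]
ft_force: [-0.0, -0.9, -2.3]
grip_width: 0.0588
gripper_force: 54.9
```

Run:
```python
from h import *
s=telemetry.observe(); print(np.round(s["q"],1),np.round(s["position"],4),s["grip_width"],s["gripper_force"])
d=cam("wrist"); heldbar(d)
g=grasp([.673,-.1955,.14],90,0,.010); rows(g,11)
S=T(s["position"],np.array(s["tool_rot"]))
D=np.linalg.inv(S)@g; 
for k in(3,6,9): print(np.round((S@np.real(expm(logm(D)*k/11)))[:3,3],3))
```

```text
[ 0.4 26.9 81.9  0.  70.7 10. ] [0.5429 0.1215 0.1661] 0.05879704992397327 54.92154316059896
x:z [(-10, -6.8), (-8, -0.8), (-6, -0.9), (-4, -0.4), (-2, 1.8), (0, 2.1), (2, 2.0), (4, -0.3), (6, -0.8), (8, -0.9), (10, -0.4), (12, 2.3), (14, 5.9), (16, 9.5), (18, 13.0), (20, 14.3)]
n 11 row [-0.0345, -0.0081, 0.0012, 0.0004, 0.0002, -0.158]
[0.518 0.019 0.161]
[ 0.542 -0.083  0.157]
[ 0.61  -0.163  0.153]
```

Emit:
send_rows --deltas '[[[-0.0345,-0.0081,0.0012,0,0,-0.158,-1],[-0.0345,-0.0081,0.0012,0,0,-0.158,-1],[-0.0345,-0.0081,0.0012,0,0,-0.158,-1],[-0.0345,-0.0081,0.0012,0,0,-0.158,-1],[-0.0345,-0.0081,0.0012,0,0,-0.158,-1],[-0.0345,-0.0081,0.0012,0,0,-0.158,-1],[-0.0345,-0.0081,0.0012,0,0,-0.158,-1],[-0.0345,-0.0081,0.0012,0,0,-0.158,-1],[-0.0345,-0.0081,0.0012,0,0,-0.158,-1],[-0.0345,-0.0081,0.0012,0,0,-0.158,-1],[-0.0345,-0.0081,0.0012,0,0,-0.158,-1],[0,0,0,0,0,0,-1]]]'

```text
time_s: 45.68
position: [0.6734, -0.1962, 0.1465]
tool_rot: [[-1.0, 0.0, -0.001], [0.0, 1.0, 0.002], [0.001, 0.002, -1.0]]
ft_force: [-0.2, 1.1, -1.6]
grip_width: 0.0588
gripper_force: 54.8
```

Run:
```python
from h import *
s=telemetry.observe(); print(np.round(s["q"],1),np.round(s["position"],4))
d=cam("wrist"); W=wworld(d,s); m=(d["range_z"]>0)&(W[...,2]>.008)&(W[...,2]<.02)&(np.abs(W[...,0]-.65)<.075)&(np.abs(W[...,1]+.195)<.11)
print(cv2.minAreaRect((W[m][:,:2]*1000).astype(np.float32)), np.percentile(W[m],[1,99],axis=0).round(3).tolist())
rows(grasp([.673,-.1955,.022],90,0,.015),3)
```

```text
[-2.590e+01  4.190e+01  5.610e+01  1.000e-01  8.210e+01 -1.159e+02] [ 0.6734 -0.1962  0.1465]
((648.4443359375, -195.62135314941406), (112.45323944091797, 182.48252868652344), 0.5796064734458923) [[0.592, -0.286, 0.008], [0.704, -0.105, 0.015]]
n 3 row [-0.0002, -0.0, 0.0367, 0.0007, -0.0006, -0.0006]
```

Emit:
send_rows --deltas '[[[0,0,0.036,0,0,0,-1],[0,0,0.036,0,0,0,-1],[0,0,0.03,0,0,0,-1],[0,0,0.007,0,0,0,-1],[0,0,0,0,0,0,-1],[0,0,0,0,0,0,-1]]]'

```text
time_s: 46.48
position: [0.6733, -0.1957, 0.0416]
tool_rot: [[-1.0, 0.001, 0.003], [0.001, 1.0, -0.0], [-0.003, -0.0, -1.0]]
ft_force: [0.1, -0.1, -1.0]
grip_width: 0.0591
gripper_force: 54.8
```

Emit:
send_rows --deltas '[[[0,0,0.005,0,0,0,-1],[0,0,0,0,0,0,-1],[0,0,0,0,0,0,0.6],[0,0,0,0,0,0,1],[0,0,0,0,0,0,1],[0,0,-0.04,0,0,0,1],[0,0,-0.05,0,0,0,1],[0,0,-0.04,0,0,0,1],[0,0,0,0,0,0,1]]]'

```text
time_s: 47.6
position: [0.6738, -0.1961, 0.1691]
tool_rot: [[-1.0, 0.0, 0.008], [0.0, 1.0, -0.003], [-0.008, -0.003, -1.0]]
ft_force: [0.4, 0.9, -0.6]
grip_width: 0.0854
gripper_force: 0.0
```

```bash
cat >> h.py <<'E'
def intray(d,s):
    W=wworld(d,s)[d["range_z"]>0]; m=(W[:,2]>.0335)&(W[:,2]<.045)&(np.abs(W[:,0]-.648)<.06)&(np.abs(W[:,1]+.1955)<.09)
    for x in(.673,.623):
        q=W[m&(np.abs(W[:,0]-x)<.024)]
        if len(q)>100: print("tray bar",x,len(q),np.median(q[:,2]),cv2.minAreaRect((q[:,:2]*1000).astype(np.float32)))
        else: print(x,"none")
E
python3 - <<'E'
from h import *
s=telemetry.observe(); print(np.round(s["q"],1),np.round(s["position"],4))
d=cam("wrist"); intray(d,s)
c=PC+PM@np.array([.000,.000,.13])
rows(grasp(c,-9.5,0,.010),11)
E
```

```text
[-2.590e+01  4.070e+01  5.470e+01  1.000e-01  8.410e+01 -1.159e+02] [ 0.6738 -0.1961  0.1691]
tray bar 0.673 1140 0.03505978009950696 ((672.0208740234375, -196.1781463623047), (21.42476463317871, 59.54852294921875), 0.6829390525817871)
0.623 none
n 11 row [0.036, 0.0175, 0.0023, 0.0002, 0.0003, 0.1578]
```

The first bar lies flat in the tray. I go back for the other one.

Emit:
send_rows --deltas '[[[0.036,0.0175,0.0023,0,0,0.1578,1],[0.036,0.0175,0.0023,0,0,0.1578,1],[0.036,0.0175,0.0023,0,0,0.1578,1],[0.036,0.0175,0.0023,0,0,0.1578,1],[0.036,0.0175,0.0023,0,0,0.1578,1],[0.036,0.0175,0.0023,0,0,0.1578,1],[0.036,0.0175,0.0023,0,0,0.1578,1],[0.036,0.0175,0.0023,0,0,0.1578,1],[0.036,0.0175,0.0023,0,0,0.1578,1],[0.036,0.0175,0.0023,0,0,0.1578,1],[0.036,0.0175,0.0023,0,0,0.1578,1],[0,0,0,0,0,0,1]]]'

```text
time_s: 49.15
position: [0.5474, 0.1729, 0.1381]
tool_rot: [[0.163, 0.987, -0.001], [0.987, -0.163, 0.001], [0.0, -0.002, -1.0]]
ft_force: [-0.0, -1.3, 0.4]
grip_width: 0.0853
gripper_force: 0.0
```

Run:
```python
from h import *
s=telemetry.observe(); print(np.round(s["q"],1),np.round(s["position"],4))
d=cam("wrist"); innest(d,s)
c=PC+PM@np.array([.000,.000,.030])
rows(grasp(c,-9.5,0,.012),3)
```

```text
[ 5.7 30.4 80.7  0.  68.9 15.1] [0.5474 0.1729 0.1381]
-0.05 empty 0
0 3072 top z 0.0451 x [-0.0289  0.0299] y [-0.0093  0.0107] rect ((0.4239177703857422, 0.9144792556762695), (21.069766998291016, 59.748435974121094), 89.88011932373047)
[(-14, 38.1), (-12, 41.1), (-10, 44.7), (-8, 45.2), (-6, 45.2), (-4, 44.0), (-2, 42.2), (0, 42.1), (2, 42.2), (4, 44.6), (6, 45.0), (8, 45.2), (10, 44.1), (12, 40.8), (14, 38.9)]
0.05 empty 0
n 3 row [-0.0001, 0.0005, 0.0321, -0.0006, 0.0, 0.0011]
```

Emit:
send_rows --deltas '[[[0,0.0005,0.032,0,0,0,1],[0,0,0.032,0,0,0,1],[0,0,0.032,0,0,0,1],[0,0,0,0,0,0,1],[0,0,0,0,0,0,0.4],[0,0,0,0,0,0,-1],[0,0,0,0,0,0,-1],[0,0,0,0,0,0,-1],[0,0,-0.04,0,0,0,-1],[0,0,-0.04,0,0,0,-1],[0,0,-0.04,0,0,0,-1],[0,0,0,0,0,0,-1]]]' --squeeze 50

```text
time_s: 50.7
position: [0.5491, 0.1711, 0.1674]
tool_rot: [[0.164, 0.986, 0.008], [0.986, -0.164, 0.001], [0.003, 0.008, -1.0]]
ft_force: [0.8, -0.5, -2.5]
grip_width: 0.0589
gripper_force: 55.1
```

Run:
```python
from h import *
s=telemetry.observe(); print(np.round(s["position"],4),s["grip_width"],s["gripper_force"])
d=cam("wrist"); heldbar(d)
rows(grasp([.623,-.1955,.14],90,0,.010),12)
```

```text
[0.5491 0.1711 0.1674] 0.058888587844939076 55.07761258631945
x:z [(-10, -2.7), (-8, 0.4), (-6, 0.3), (-4, 0.9), (-2, 3.2), (0, 3.3), (2, 3.3), (4, 0.5), (6, 0.3), (8, 0.3), (10, 0.9), (12, 4.0), (14, 7.6), (16, 11.1), (18, 14.6), (20, 15.8)]
n 12 row [-0.0322, -0.0148, 0.0012, 0.0003, 0.0002, -0.1447]
```

Emit:
send_rows --deltas '[[[-0.0322,-0.0148,0.0012,0,0,-0.1447,-1],[-0.0322,-0.0148,0.0012,0,0,-0.1447,-1],[-0.0322,-0.0148,0.0012,0,0,-0.1447,-1],[-0.0322,-0.0148,0.0012,0,0,-0.1447,-1],[-0.0322,-0.0148,0.0012,0,0,-0.1447,-1],[-0.0322,-0.0148,0.0012,0,0,-0.1447,-1],[-0.0322,-0.0148,0.0012,0,0,-0.1447,-1],[-0.0322,-0.0148,0.0012,0,0,-0.1447,-1],[-0.0322,-0.0148,0.0012,0,0,-0.1447,-1],[-0.0322,-0.0148,0.0012,0,0,-0.1447,-1],[-0.0322,-0.0148,0.0012,0,0,-0.1447,-1],[-0.0322,-0.0148,0.0012,0,0,-0.1447,-1]]]'

```text
time_s: 52.25
position: [0.6224, -0.1966, 0.1477]
tool_rot: [[-1.0, -0.004, -0.001], [-0.004, 1.0, 0.002], [0.001, 0.002, -1.0]]
ft_force: [0.6, 0.2, -0.6]
grip_width: 0.0591
gripper_force: 54.9
```

Emit:
send_rows --deltas '[[[0,0,0,0,0,0,-1],[0,0,0,0,0,0,-1]]]'

```text
time_s: 52.5
position: [0.6215, -0.1952, 0.1481]
tool_rot: [[-1.0, 0.001, -0.001], [0.001, 1.0, 0.002], [0.001, 0.002, -1.0]]
ft_force: [-0.0, 0.2, -1.0]
grip_width: 0.0591
gripper_force: 54.9
```

Run:
```python
from h import *
s=telemetry.observe(); print(np.round(s["position"],4))
d=cam("wrist"); intray(d,s)
rows(grasp([.623,-.1955,.0215],90,0,.0163),3)
```

```text
[ 0.6215 -0.1952  0.1481]
0.673 none
0.623 none
n 3 row [-0.0005, -0.0002, 0.0369, 0.0005, -0.0003, -0.0002]
```

Run:
```python
from h import *
for n in("scene","top"):
    d=cam(n); W=world(d); m=(d["range_z"]>0)&(W[...,2]>.022)&(W[...,2]<.042)&(np.abs(W[...,0]-.65)<.07)&(np.abs(W[...,1]+.195)<.1)
    q=W[m]; print(n,len(q),np.median(q,axis=0) if len(q) else "", np.percentile(q,[2,98],axis=0).round(3).tolist() if len(q) else "")
```

```text
scene 155 [ 0.66123612 -0.19697967  0.0307413 ] [[0.652, -0.226, 0.022], [0.681, -0.167, 0.037]]
top 45 [ 0.6802846  -0.17950764  0.03107372] [[0.673, -0.193, 0.022], [0.689, -0.166, 0.036]]
```

The first bar is still at x ≈ 0.67. I lower the second one beside it.

Emit:
send_rows --deltas '[[[0,0,0.036,0,0,0,-1],[0,0,0.036,0,0,0,-1],[0,0,0.03,0,0,0,-1],[0,0,0.0085,0,0,0,-1],[0,0,0,0,0,0,-1],[0,0,0,0,0,0,-1]]]'

```text
time_s: 53.4
position: [0.623, -0.1959, 0.0403]
tool_rot: [[-1.0, -0.0, 0.003], [-0.0, 1.0, -0.001], [-0.003, -0.001, -1.0]]
ft_force: [1.3, 0.2, -1.1]
grip_width: 0.0591
gripper_force: 54.9
```

Emit:
send_rows --deltas '[[[0,0,0.0025,0,0,0,-1],[0,0,0,0,0,0,-1],[0,0,0,0,0,0,0.6],[0,0,0,0,0,0,1],[0,0,0,0,0,0,1],[0,0,-0.04,0,0,0,1],[0,0,-0.05,0,0,0,1],[0,0,-0.04,0,0,0,1],[0,0,-0.03,0,0,0,1],[0,0,0,0,0,0,1],[0,0,0,0,0,0,1]]]'

```text
time_s: 54.78
position: [0.6218, -0.1956, 0.195]
tool_rot: [[-1.0, -0.0, -0.001], [-0.0, 1.0, 0.002], [0.001, 0.002, -1.0]]
ft_force: [-0.2, 0.3, 1.0]
grip_width: 0.0857
gripper_force: 0.0
```

Run:
```python
from h import *
s=telemetry.observe(); print(np.round(s["position"],4))
d=cam("wrist"); intray(d,s); w=d["image"]; e=cam("scene"); W=world(e)
L=(W-PC)@PM; m=(e["range_z"]>0)&(L[...,1]>.118)&(L[...,1]<.172)&(L[...,0]<.05)&(L[...,0]>-.06)&(L[...,2]>.02)&(L[...,2]<.12); q=L[m]
print("pedal max z",np.percentile(q[:,2],[50,98]), len(q))
cv2.imwrite("pics/end.png",np.hstack([w,])[:,:,::-1])
```

```text
[ 0.6218 -0.1956  0.195 ]
tray bar 0.673 852 0.0352247484125625 ((671.9005737304688, -196.35775756835938), (59.54091262817383, 21.418987274169922), 89.95427703857422)
tray bar 0.623 992 0.035054477891294566 ((621.7826538085938, -195.9048614501953), (60.13315200805664, 21.278926849365234), 89.97152709960938)
pedal max z [0.04530702 0.07620087] 225
```

View pics/end.png

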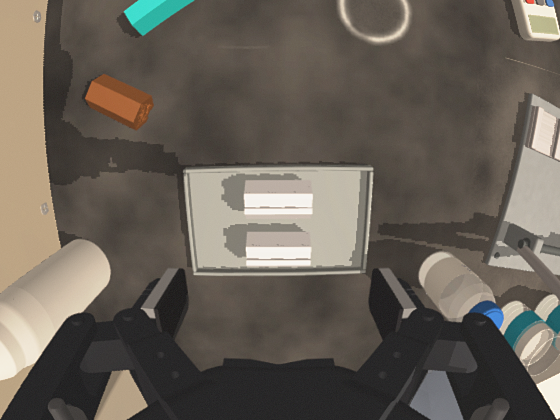

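Both bars lie flat in the tray at (278,197) and (278,248), the pedal is up and the robot touches nothing. I hand the job in.

```bash
python3 -c "
from h import *
print(env.close_job())"
```

```text
the job is handed in; nothing more can be done
None
```

I found two aluminium bars: both were pressed groove up in their nests, then laid flat in the tray, with the pedal back up; the job is handed in at about 55 s of robot time, but no verdict came back.

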